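Charge the stone polisher and lock in its timer

TASK

Gather the rough stones lying on the bench into the scoop tray with those already in it, then carry the tray over and tip the whole load into the feed hopper, and set the empty tray back down level in the middle of its rubber mat. Only then drop the timer module into the pocket of the control box until it sits fully home, and swing the locking lever fully shut over it. Leave the other things on the bench where they are.

Things in the scene. Friction and masses are not known exactly. Their poses are not given: they have to be found in the camera images.
- hopper: Feed hopper of a vibrating stone polisher, fixed on the bench: an open square pan 230 x 230 outside, walls 5 thick, rim 88 above the bench, on a 210 square base. Inside, two plates slope from the side walls to a trough along its x axis, 33 above the bench. Origin: centre of the base, at bench height; x, y along its sides, z up.
- hopper_mouth (a point): Centre of the hopper's open mouth, at rim height (88 above the bench).
- mat: Black square rubber mat, 240 x 240 x 4, fixed on the bench: the tray's place. Origin: centre of its underside.
- tray: Aluminium scoop tray, 250 g, 140 long (x) by 160 wide (y). Origin: centre of its underside. Floor 4 thick, flat from x = -30 to 58, ramping up to the open spout's lip at x = -70; side walls 35 high. Upright grip plate, 12 thick, centred at x = 64: 160 wide up to 40 high, 100 wide from there to its top at 95. Pinch its top from above, closing along the tray's x.
- tray_grip (a point): Middle of the top edge of the tray's grip plate (tray frame 64, 0, 95).
- tray_spout (a point): Middle of the tray's spout lip (tray frame -70, 0, 14).
- module: Plug-in timer module: black block 46 (its x) x 36 (its y) x 42 high, 110 g, standing on the bench. Origin: centre of its underside. A half turn makes no difference.
- socket: Grey control box fixed on the bench, 34 high, with a pocket in its top for the module. Origin: under the pocket's centre, at bench height; x points from the pocket towards the lever's pivot. The block spans x from -48 to 98, y from -43 to 43.
- pocket (a point): Centre of the pocket's mouth, 34 above the bench, axes as the control box. The pocket is 49 (x) by 39 (y), 20 deep, with a 3 mm chamfer; its long side lies along x. A seated module stands 22 proud, its underside 20 below this point.
- lever (a joint): Angle of the steel locking lever, rad, 0 to 1.8, about an upright pivot 64 along +x from the pocket. 0 is shut: the lever lies along -x right over the pocket, 59 to 67 above the bench, 3 above a seated module. It grows as the lever swings open towards the control box's +y side. Light friction holds it where it is left.
- lever_knob (a point): Middle of the top of the upright round knob at the lever's end: 16 across, 99 above the bench, 32 above the lever's upper face, 105 from the pivot.
- lever_hinge (a point): The lever's pivot, at 69 above the bench.
- stone1: Rough stone, roundish with facets, 33 x 31 x 22, 45 g. Origin: its centre. Starts in the tray.
- stone2: Rough stone, roundish with facets, 33 x 31 x 22, 45 g. Origin: its centre. Starts in the tray.
- stone3: Rough stone, roundish with facets, 33 x 31 x 22, 45 g. Origin: its centre. Starts on the bench; may be absent.
- stone4: Rough stone, roundish with facets, 33 x 31 x 22, 45 g. Origin: its centre. Starts on the bench; may be absent.
- stone5: Rough stone, roundish with facets, 33 x 31 x 22, 45 g. Origin: its centre. Starts on the bench; may be absent.
- stone6: Rough stone, roundish with facets, 33 x 31 x 22, 45 g. Origin: its centre. Starts on the bench; may be absent.
- hammer: Not part of the job: a hammer lying on the bench, 260 long. Origin: at its underside.
- brush: Not part of the job: a brush lying on the bench, 170 long. Origin: at its underside.
- ammonite: Not part of the job: a flat round fossil, 62 across, 16 high. Origin: at its underside.
- jar: Not part of the job: a lidded jar, 54 across, 75 high. Origin: at its underside.
- tower: Not part of the job: a polished stone point standing upright, 48 across, 100 high. Origin: at its underside.
- pot: Not part of the job: a small white pot, 52 across, 50 high. Origin: at its underside.
Not all that is in view belongs to the job. Leave any red look-alike of the stone6 alone.

How it is judged:
On the way, in this order (a step that is already met when the one before it is completed fails the run):
1. every stone lies in the tray at once (x of stone1 in the frame of tray between -0.072 and 0.062 m and y of stone1 in the frame of tray between -0.08 and 0.08 m and z of stone1 in the frame of tray between 0 and 0.06 m and x of stone2 in the frame of tray between -0.072 and 0.062 m and y of stone2 in the frame of tray between -0.08 and 0.08 m and z of stone2 in the frame of tray between 0 and 0.06 m and x of stone3 in the frame of tray between -0.072 and 0.062 m and y of stone3 in the frame of tray between -0.08 and 0.08 m and z of stone3 in the frame of tray between 0 and 0.06 m and x of stone4 in the frame of tray between -0.072 and 0.062 m and y of stone4 in the frame of tray between -0.08 and 0.08 m and z of stone4 in the frame of tray between 0 and 0.06 m and x of stone5 in the frame of tray between -0.072 and 0.062 m and y of stone5 in the frame of tray between -0.08 and 0.08 m and z of stone5 in the frame of tray between 0 and 0.06 m and x of stone6 in the frame of tray between -0.072 and 0.062 m and y of stone6 in the frame of tray between -0.08 and 0.08 m and z of stone6 in the frame of tray between 0 and 0.06 m), for 0.2 s.
2. the tray, lifted over the hopper, is tipped (angle between tray's own z axis and vertical above 0.45 rad and height (world z) of tray_grip above 0.14 m and horizontal distance between tray and hopper_mouth below 0.22 m).
3. every stone lies in the hopper (x of stone1 in the frame of hopper between -0.112 and 0.112 m and y of stone1 in the frame of hopper between -0.112 and 0.112 m and z of stone1 in the frame of hopper between 0.03 and 0.086 m and x of stone2 in the frame of hopper between -0.112 and 0.112 m and y of stone2 in the frame of hopper between -0.112 and 0.112 m and z of stone2 in the frame of hopper between 0.03 and 0.086 m and x of stone3 in the frame of hopper between -0.112 and 0.112 m and y of stone3 in the frame of hopper between -0.112 and 0.112 m and z of stone3 in the frame of hopper between 0.03 and 0.086 m and x of stone4 in the frame of hopper between -0.112 and 0.112 m and y of stone4 in the frame of hopper between -0.112 and 0.112 m and z of stone4 in the frame of hopper between 0.03 and 0.086 m and x of stone5 in the frame of hopper between -0.112 and 0.112 m and y of stone5 in the frame of hopper between -0.112 and 0.112 m and z of stone5 in the frame of hopper between 0.03 and 0.086 m and x of stone6 in the frame of hopper between -0.112 and 0.112 m and y of stone6 in the frame of hopper between -0.112 and 0.112 m and z of stone6 in the frame of hopper between 0.03 and 0.086 m), for 0.2 s.
4. the tray stands level on its mat again (horizontal distance between tray and mat below 0.06 m and angle between tray's own z axis and vertical below 0.08 rad and height (world z) of tray below 0.012 m), for 0.2 s.
5. the module sits fully home in the pocket (horizontal distance between module and pocket below 0.005 m and z of module in the frame of pocket below -0.016 m and angle between module's own z axis and vertical below 0.08 rad), for 0.2 s.
6. the lever is shut over the module (all of step 5 and value of joint lever below 0.1 rad), for 0.2 s.
At the end, for the whole second after the job is handed in: Every stone is in the hopper's pan; the tray stands level on the mat (origin within 60 mm of the mat's centre); the module is in the pocket, at least 16 of its 20 mm deep and within 5 mm of its centre; the lever is within 0.10 rad of shut (all of step 3 and all of step 4 and all of step 6); the robot touches nothing.
It fails at once if one of the other things on the bench is pushed more than 40 mm from its place (distance of any of hammer, brush, ammonite, jar, tower, pot from where it was at the start of the episode above 0.04 m).
Of stone3, stone4, stone5, stone6 only 2 to 4 are there at a start; the rules pass over those that are not, and their reading is None.
At some moment in a run one of stone3, stone4, stone5, stone6, module may be knocked a few centimetres aside while the robot is not near it.
It also fails if it takes over 210 s, if anything falls off the work surface, if the arm or the gripper's body presses on something with over 40 N, if the wrist force passes 120 N, or if a joint passes its speed limit or range.

ROBOT

A 7-joint arm with a two-finger parallel gripper is mounted at the origin on the work surface. World frame = base frame: x ahead of the robot, y to its left, z up, the work surface at z = 0. Lengths are in m, angles in rad, forces in N, time in s.
With the tool pointing down it reaches from about 0.4 to 0.85 m from the base axis. Payload 4.5 kg.
Tool frame: the origin (TCP) lies between the finger pads; the fingertips stand r.tip_reach ahead of it and the grasp point (between the pads) lies 3 mm ahead of it (r.tip_reach is the distance from the TCP to the fingertips, in m); z points along the fingers, y is the line along which they close (so a half turn about z gives the same grasp; the last joint's range is limited). The gripper opens to 88 mm and grips with 3 to 60 N. Pads are 18 mm wide; open, the fingers measure 123 mm over their backs; the gripper's body (75 mm by 187 mm) begins 45 mm behind the grasp point.
Start: joints at [-1.257, 0.689, -0.195, 1.565, 0.157, 0.902, -0.215], TCP at [0.173, 0.601, 0.261] pointing down, gripper open.
Joint ranges: [-3.01, 3.01], [-0.46, 2.08], [-1.47, 1.51], [0.13, 2.56], [-1, 4.14], [0.04, 2.09], [-2.66, 2.66]. Speed limits (rad/s): [2.57, 2.57, 3.14, 3.14, 3.14, 3.14, 3.14].

INTERFACE

Orientations are given as a unit quaternion [x, y, z, w].
In Python, from plant import r gives the robot as it stands.
- The arm moves only by the tool step_arm, never from a script. Its argument "motion" is a list of rows, each an object with "dp": the shift along the tool's x, y, z in mm, a list of three; "twist": the turn, a rotation vector about the tool's x, y, z in rad, a list of three; "hand": the opening, from -1 (shut) to 1 (fully open). In form: [{"dp": [dx, dy, dz], "twist": [rx, ry, rz], "hand": hand}, ...]. A call has 1 to 5 rows; each row is the pose to reach, as a shift and turn from the pose commanded when the call began, along the tool's axes at that moment; what a row does not reach only later rows make up. A row lasts 1/8 s, in which the tool goes at most 62.5 mm and 10.7 degrees, less where a joint would pass 70% of its speed; a pose out of reach is approached as far as the arm can. A call with a gripper value outside its range is refused whole. The fingers move at their own pace and stop on an object; "force" is the grip in N (left out, the last holds). Time passes only in rows, so rows that repeat a pose let the fingers close. It gives the time, the measured TCP pose, the force, the opening and the grip force at its end, in the units of the state.
- r.get_state(): the state, without advancing time (a new reading comes with each control period).
- r.snapshot(name): name is "scene" or "top" or "wrist"; returns a dict with "pixels" (480x640x3 uint8, red, green, blue), "depth" (480x640 float32, m along the optical axis (not along the pixel's ray), 0 where there is no reading), "fx", "fy", "cx", "cy" (pixels), "xyz" and "orientation" of the camera in the world; the wrist camera has in their place "mount" (4x4, takes a point from camera to tool coordinates, whose origin is the TCP and whose axes are the flange's). Camera axes: x right, y down, z forward; pixel columns grow to the right and rows downward; lengths in m; the calibration is good to about 2 mm. A picture is of the moment at which its call begins: read the wrist's pose just before it.
- r.finish_job(): hands the job in; it is judged then, once.
Trained networks look in the newest picture that a camera, given by its name, has taken for a name from the list of things; names that differ only in an ending like _2 or _b are one class to them, and where a whole thing is asked for, a point or a joint stands for the part that bears it (a point fixed in the world has none). Each returns a list of dicts, best first, with "score" (0 to 1); they miss things now and then, are a little off and sometimes report something else, mostly with a low value. They report only what shows in the picture. A call takes as long as a camera call. They do not tell look-alikes from the thing itself.
- r.search_frame(camera, thing): "at" ([x, y, z] in m, in the coordinates of the camera as it stood for that picture, good to about 4 mm: the middle of the surface that is visible of it).
The state is a dict: "clock": time; "q": joint angles; "qd": joint speeds; "joint_torque": joint torques, N m; "tool_pos": TCP position; "eef_rot": TCP orientation; "contact_force": force on the tool from outside, world axes, zero at the start; "moment": the same for the moment, N m; "opening": opening from 0.0 (shut) to 1.0 (fully open); "finger_force": force on a finger pad.
Only numpy, scipy, OpenCV 4.12 (cv2) and the standard library are available. Lean on these libraries where they do the work, as an engineer would, in place of code of your own. Each camera call takes 0.05 s, during which the arm holds its last target. There are 200 camera calls.

## Working session

There is one attempt and no reset: what is moved stays moved. The work goes in short steps, Python scripts to look and compute and a tool call to move; the robot and the scene stay as the last step left them, time stands still between calls to the robot, and variables do not carry over. Pictures are saved under pics/ and viewed, at most 14 in all, crops included, and the job is handed in when it is done.

Besides the shell and the picture viewer there is one more tool, called after "Emit:" as name(argument=value, ...) on one line, values as JSON. step_arm: Moves the arm, as the interface text tells. Its arguments: {"type":"object","properties":{"motion":{"type":"array"},"force":{"type":"number"}},"required":["motion"]}

```bash
ls; mkdir -p pics
cat > h.py <<'E'
import numpy as np, cv2
from scipy.spatial.transform import Rotation as R
from plant import r
def T(p,q):
    M=np.eye(4);M[:3,:3]=R.from_quat(q).as_matrix();M[:3,3]=p;return M
def tool():
    s=r.get_state();return T(s['tool_pos'],s['eef_rot'])
def snap(cam):
    t=tool();d=r.snapshot(cam)
    d['M']=t@np.array(d['mount']) if 'mount' in d else T(d['xyz'],d['orientation'])
    return d
def find(cam,d,names,thr=0.3):
    o={}
    for n in names:
        o[n]=[]
        for x in r.search_frame(cam,n):
            if x['score']<thr: continue
            a=np.array(x['at']);w=(d['M']@np.r_[a,1])[:3]
            o[n].append((round(x['score'],2),w.round(3).tolist(),[int(d['fx']*a[0]/a[2]+d['cx']),int(d['fy']*a[1]/a[2]+d['cy'])]))
    return o
def cloud(d):
    z=d['depth'];v,u=np.indices(z.shape)
    P=np.stack([(u-d['cx'])*z/d['fx'],(v-d['cy'])*z/d['fy'],z],-1)
    W=P@d['M'][:3,:3].T+d['M'][:3,3];W[z==0]=np.nan;return W
def save(d,n):cv2.imwrite('pics/'+n+'.png',d['pixels'][:,:,::-1])
E
python3 - <<'E'
from h import *
print(r.get_state(),r.tip_reach)
for c in ['top','scene']:
    d=snap(c);save(d,c+'0');np.save(c+'.npy',cloud(d));print(c,d['M'].round(3).tolist(),d['fx'])
    for k,v in find(c,d,['hopper','mat','tray','module','socket','lever','lever_knob','tray_grip','tray_spout','pocket','stone1','hammer','brush','ammonite','jar','tower','pot']).items():print(k,v)
E
```

```text
pics
{'clock': 0.0, 'q': array([-1.25720201,  0.68997999, -0.19452176,  1.5663534 ,  0.15734328,
        0.90251616, -0.21510175]), 'qd': array([ 1.15519618e-03,  2.04315786e-03,  9.54771814e-05,  2.31154533e-04,
       -9.30335253e-04, -4.51255816e-04, -1.20220921e-03]), 'joint_torque': array([ 1.46269100e-03, -5.27564228e+01, -1.26670808e+00, -1.53426486e+01,
       -5.26559679e-02,  6.49519177e-03,  1.65873062e-04]), 'tool_pos': array([0.1724848 , 0.60010174, 0.25991021]), 'eef_rot': array([ 1.39383456e-01,  9.90238046e-01, -9.28755134e-04, -4.63995056e-05]), 'contact_force': array([-0.33952483,  0.11843655, -1.09173584]), 'moment': array([-0.02441415,  0.03420365,  0.04455168]), 'finger_force': 0.0, 'opening': 0.9990119611051873} 0.022
top [[0.017, -0.981, 0.195, 0.254], [-1.0, -0.02, -0.012, 0.028], [0.016, -0.195, -0.981, 1.612], [0.0, 0.0, 0.0, 1.0]] 616.5742910740819
hopper [(0.76, [0.491, -0.366, 0.051], [461, 267]), (0.3, [0.524, 0.382, 0.012], [172, 251])]
mat [(0.79, [0.475, 0.353, 0.006], [182, 270])]
tray [(0.79, [0.524, 0.381, 0.012], [172, 251])]
module [(0.5, [0.449,
[... 1902 characters left out ...]
cket [(0.86, [0.636, 0.06, 0.03], [324, 283])]
stone1 [(0.64, [0.342, 0.227, 0.013], [452, 233]), (0.58, [0.46, 0.007, 0.014], [343, 230]), (0.55, [0.471, 0.151, 0.015], [399, 255]), (0.53, [0.553, 0.153, 0.017], [384, 278])]
hammer [(0.98, [0.806, 0.025, 0.024], [260, 339])]
brush [(0.74, [0.379, -0.028, 0.017], [346, 205]), (0.68, [0.474, 0.149, 0.017], [397, 255])]
ammonite [(0.72, [0.719, -0.155, 0.014], [216, 275]), (0.66, [0.459, 0.008, 0.015], [343, 229])]
jar [(0.67, [0.747, 0.254, 0.064], [394, 359]), (0.56, [0.633, 0.106, 0.063], [346, 280])]
tower [(0.71, [0.749, 0.254, 0.065], [392, 360]), (0.55, [0.743, -0.267, 0.048], [165, 251])]
pot [(0.64, [0.357, 0.146, 0.034], [417, 218])]
```

View pics/top0.png

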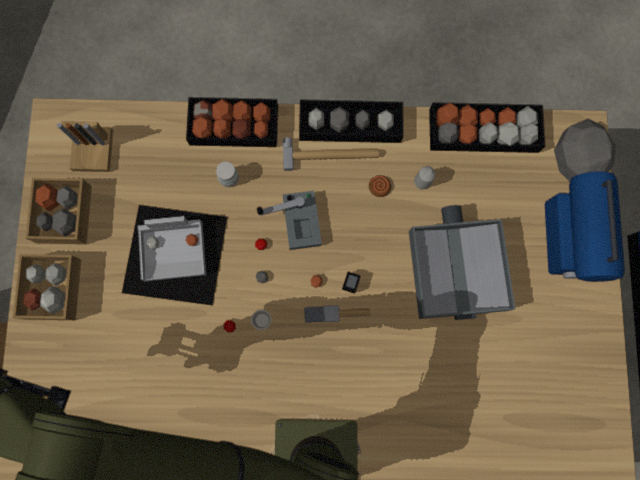

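View pics/scene0.png

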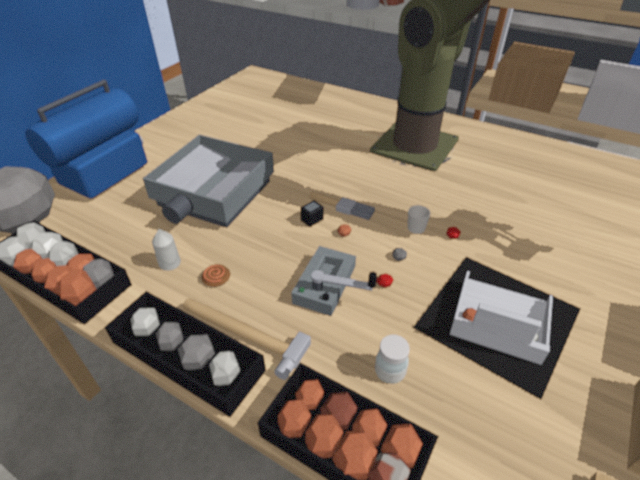

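Run:
```python
import cv2,numpy as np
a=cv2.imread('pics/top0.png');b=cv2.imread('pics/scene0.png')
c=cv2.resize(a[200:340,120:360],(800,467),interpolation=cv2.INTER_CUBIC);cv2.imwrite('pics/c1.png',c)
c=cv2.resize(b[180:380,300:590],(800,552),interpolation=cv2.INTER_CUBIC);cv2.imwrite('pics/c2.png',c)
W=np.load('top.npy');S=np.load('scene.npy')
for n,(u,v) in dict(s1=(316,280),s2=(262,277),r1=(261,244),r2=(230,326),t1=(152,243),t2=(192,240)).items():
    print(n,W[v,u].round(3),a[v-2:v+3,u-2:u+3].mean((0,1))[::-1].round())
def rect(P,lo,hi,xr,yr,n):
    P=P.reshape(-1,3);m=(P[:,2]>lo)&(P[:,2]<hi)&(P[:,0]>xr[0])&(P[:,0]<xr[1])&(P[:,1]>yr[0])&(P[:,1]<yr[1])
    if m.sum()>5:print(n,m.sum(),cv2.minAreaRect(P[m,:2].astype(np.float32)),np.median(P[m],0).round(3))
for P,k in((W,'T'),(S,'S')):
    rect(P,.07,.12,(.4,.75),(.25,.55),k+'grip')
    rect(P,.02,.12,(.4,.68),(.25,.55),k+'tray')
    rect(P,.075,.095,(.3,.65),(-.55,-.2),k+'rim')
    rect(P,.032,.055,(.4,.5),(-.13,-.03),k+'module')
    rect(P,.026,.04,(.52,.75),(-.05,.15),k+'box')
    rect(P,.054,.075,(.52,.75),(-.05,.15),k+'lever')
    rect(P,.085,.11,(.52,.75),(-.05,.17),k+'knob')
```

```text
s1 [0.455 0.005 0.024] [128.  70.  43.]
s2 [0.459 0.144 0.033] [79. 77. 74.]
r1 [0.548 0.151 0.018] [130.  18.  16.]
r2 [0.333 0.222 0.022] [84. 12. 10.]
t1 [0.542 0.432 0.034] [135. 134. 127.]
t2 [0.552 0.329 0.031] [126.  67.  43.]
Tgrip 388 ((0.6446462273597717, 0.32697758078575134), (0.06373327225446701, 0.25132817029953003), 42.681495666503906) [0.59  0.372 0.093]
Ttray 1259 ((0.5266181826591492, 0.3806575834751129), (0.14185984432697296, 0.16267968714237213), 7.212132930755615) [0.576 0.387 0.038]
Trim 1155 ((0.5110762119293213, -0.35884547233581543), (0.2795132100582123, 0.23339034616947174), 5.9910969734191895) [ 0.515 -0.356  0.086]
Tmodule 252 ((0.45134228467941284, -0.08600133657455444), (0.03549237921833992, 0.046335723251104355), 73.2152099609375) [ 0.451 -0.085  0.042]
Tbox 1215 ((0.6109774112701416, 0.07921760529279709), (0.1483231633901596, 0.1532536745071411), 8.600028038024902) [0.617 0.04  0.034]
Tlever 283 ((0.6411285996437073, 0.09600578248500824), (0.02305031754076481, 0.11595620214939117), 15.94724178314209) [0.641 0.091 0.068]
Tknob 37 ((0.6228861212730408, 0.
[... 376 characters left out ...]
46]
Srim 1333 ((0.508854866027832, -0.35871827602386475), (0.28150492906570435, 0.23529084026813507), 5.881866455078125) [ 0.515 -0.354  0.083]
Smodule 235 ((0.4521489143371582, -0.0854959785938263), (0.03909120336174965, 0.04827817901968956), 71.7565689086914) [ 0.455 -0.082  0.039]
Sbox 1663 ((0.6144694089889526, 0.04660551995038986), (0.14878199994564056, 0.08600042760372162), 8.714143753051758) [0.637 0.049 0.032]
Slever 510 ((0.6389873027801514, 0.09395406395196915), (0.024335389956831932, 0.11127818375825882), 18.900327682495117) [0.643 0.092 0.065]
Sknob 75 ((0.6243258118629456, 0.15331202745437622), (0.014650463126599789, 0.014790895394980907), 30.089099884033203) [0.627 0.154 0.095]
```

View pics/c1.png

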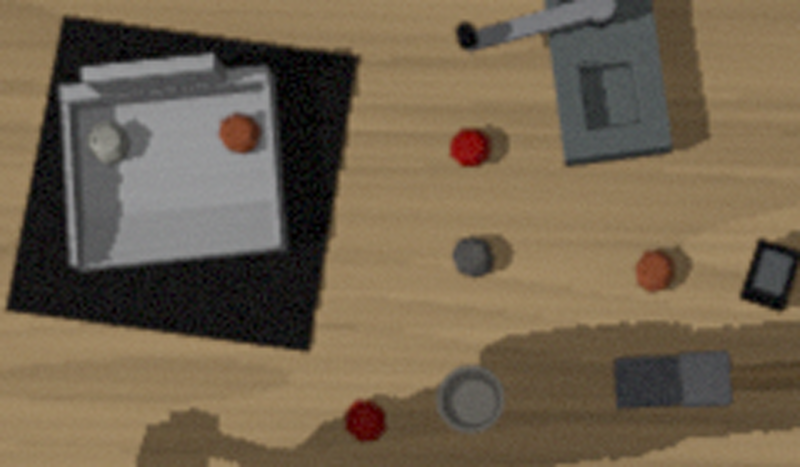

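View pics/c2.png

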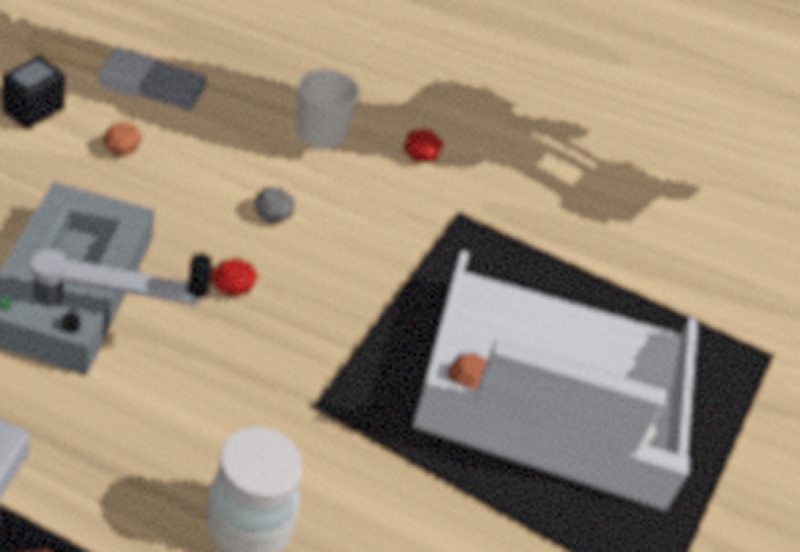

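The top view shows two ordinary loose stones: terracotta at (316,280) and grey at (262,277). Two saturated bright red ones, at (261,244) and (230,326), are look-alikes. The tray already holds a white stone at (152,243) and a terracotta one at (192,240). In the crops, the two loose stones match the colours of the stones in the tray, and only the reds don't, so I'll leave the reds alone. The tray's grip plate is on its far (+x) side and its spout faces the robot.

```bash
cat >> h.py <<'E'
def down(yaw,tilt=0):
    """tool y at heading yaw (deg), pointing down; tilt: approach leans towards +y of tool (deg)"""
    a=np.radians(yaw);y=np.array([np.cos(a),np.sin(a),0]);z=np.array([0,0,-1.]);x=np.cross(y,z)
    return np.c_[x,y,z]@R.from_euler('x',-tilt,degrees=True).as_matrix()
def go(p,Rt,label='',ref=None):
    t=tool() if ref is None else ref
    dp=t[:3,:3].T@(np.array(p)-t[:3,3])*1000
    tw=R.from_matrix(t[:3,:3].T@Rt).as_rotvec()
    print(label,'dp',dp.round(1).tolist(),'twist',tw.round(3).tolist(),'deg',round(float(np.degrees(np.linalg.norm(tw))),1))
def stat():
    s=r.get_state();t=tool();print('t',round(float(s['clock']),2),'p',s['tool_pos'].round(4),'yaw',round(float(np.degrees(np.arctan2(t[1,1],t[0,1]))),1),'z',t[:3,2].round(3),'open',round(float(s['opening'])*88,1),'ff',round(float(s['finger_force']),1),'F',np.round(s['contact_force'],1))
E
cat > fit.py <<'E'
from h import *
def pts(Ws,xr,yr,zr):
    P=np.concatenate([W.reshape(-1,3) for W in Ws]);m=(P[:,0]>xr[0])&(P[:,0]<xr[1])&(P[:,1]>yr[0])&(P[:,1]<yr[1])&(P[:,2]>zr[0])&(P[:,2]<zr[1]);return P[m]
def rect(P):
    c,s,a=cv2.minAreaRect((P[:,:2]*1000).astype(np.float32));return np.round(c,1),np.round(s,1),round(a,1),len(P)
E
python3 - <<'E'
from fit import *
W,S=np.load('top.npy'),np.load('scene.npy')
for n,x,y in(('s1',.456,.006),('s2',.463,.147)):
    for k,Q in(('T',[W]),('S',[S]),('TS',[W,S])):
        P=pts(Q,(x-.035,x+.035),(y-.035,y+.035),(.008,.06));print(n,k,rect(P),P[:,2].max().round(3))
for k,Q in(('T',[W]),('S',[S])):
    P=pts(Q,(.5,.65),(.3,.47),(.07,.12));P=P[P[:,0]<.63];print(k,'grip',rect(P),np.percentile(P[:,2],[50,95]))
    print(k,'rim',rect(pts(Q,(.36,.615),(-.5,-.2),(.083,.092))))
a=cv2.imread('pics/top0.png')
m=(a.max(2)<60).astype(np.uint8);P=W.reshape(-1,3)
k=m.reshape(-1).astype(bool)&(P[:,0]>.33)&(P[:,0]<.7)&(P[:,1]>.2)&(P[:,1]<.55)&(abs(P[:,2])<.012);print('mat',rect(P[k]))
# rim corners / mat corners by pixel
d=np.array([[.017,-.981,.195,.254],[-1,-.02,-.012,.028],[.016,-.195,-.981,1.612]])
def px(u,v,z):
    c=np.array([(u-320)/616.57,(v-240)/616.57,1]);q=d[:,:3]@c;return (d[:,3]+q*(z-d[2,3])/q[2]).round(3)
print('hop',np.array([px(u,v,.088) for u,v in((411,230),(503,222),(513,311),(418,318))]).tolist())
print('mat',np.array([px(120+u*.3,200+v*.3,.004) for u,v in((65,17),(357,55),(310,350),(8,310))]).tolist())
t=tool();stat()
go([.464,.147,.15],down(90),'s2 above');go([.463,.146,.011],down(90),'s2')
E
```

```text
s1 T (array([456.8,  10.3]), array([43.9, 65.3]), 85.6, 126) 0.032
s1 S (array([457.3,   7. ]), array([28.1, 32.3]), 24.7, 121) 0.023
s1 TS (array([456.8,  10.3]), array([43.9, 65.3]), 85.6, 247) 0.032
s2 T (array([458.7, 144.9]), array([71.2, 52.1]), 12.6, 133) 0.033
s2 S (array([466.4, 148.6]), array([26.8, 31.7]), 18.2, 143) 0.022
s2 TS (array([458.7, 144.9]), array([71.2, 52.1]), 12.6, 276) 0.033
T grip (array([589.4, 388.2]), array([ 15.3, 100.2]), 7.4, 298) [0.09662412 0.10397377]
T rim (array([ 487.6, -361.3]), array([232.1, 233.3]), 5.9, 714)
S grip (array([589.6, 390. ]), array([ 15.7, 100.3]), 6.9, 1003) [0.08952025 0.09807464]
S rim (array([ 486. , -360.6]), array([235. , 234.7]), 6.3, 633)
mat (array([519.8, 377.4]), array([241.2, 238.7]), 83.6, 4069)
hop [[0.587, -0.221, 0.088], [0.613, -0.456, 0.088], [0.387, -0.472, 0.088], [0.366, -0.236, 0.088]]
mat [[0.659, 0.493, 0.004], [0.633, 0.258, 0.004], [0.396, 0.283, 0.004], [0.423, 0.52, 0.004]]
t 1.8 p [0.1725 0.6007 0.2607] yaw 74.0 z [-0.  0. -1.] open 88.1 ff 0.0 F [ 0.3  0.  -0.7]
s2 above dp [-405.4, -355.6, 110.7] twist [0.0, -0.0, -0.28] deg 16.0
s2 dp [-404.7, -356.8, 249.7] twist [0.0, -0.0, -0.28] deg 16.0
```

Emit:
step_arm(motion=[{"dp":[-203,-178,55],"twist":[0,0,0],"hand":0.4},{"dp":[-203,-178,55],"twist":[0,0,0],"hand":0.4},{"dp":[-203,-178,55],"twist":[0,0,0],"hand":0.4},{"dp":[-203,-178,55],"twist":[0,0,0],"hand":0.4},{"dp":[-203,-178,55],"twist":[0,0,0],"hand":0.4}])

```text
clock: 2.42
tool_pos: [0.3206, 0.3694, 0.2052]
eef_rot: [0.142, 0.99, -0.002, 0.0]
contact_force: [-0.3, -0.0, -0.1]
opening: 0.701
finger_force: 0.0
```

Emit:
step_arm(motion=[{"dp":[-203,-178,55],"twist":[0,0,-0.28],"hand":0.4},{"dp":[-203,-178,55],"twist":[0,0,-0.28],"hand":0.4},{"dp":[-203,-178,55],"twist":[0,0,-0.28],"hand":0.4},{"dp":[-203,-178,55],"twist":[0,0,-0.28],"hand":0.4},{"dp":[-203,-178,55],"twist":[0,0,-0.28],"hand":0.4}])

```text
clock: 3.05
tool_pos: [0.4662, 0.1422, 0.15]
eef_rot: [0.003, 1.0, -0.001, 0.0]
contact_force: [0.1, 0.4, 0.4]
opening: 0.702
finger_force: 0.0
```

```bash
cat > wl.py <<'E'
from fit import *
def look(n,name='stone1',sv=False):
    stat();d=snap('wrist');W=cloud(d)
    if sv: save(d,n)
    np.save('w.npy',W)
    print(find('wrist',d,[name],.25));return d,W
E
python3 - <<'E'
from wl import *
d,W=look('w1')
P=pts([W],(.42,.50),(.10,.19),(.007,.06));print(rect(P),P[:,2].max(),P.mean(0))
go([.464,.147,.011],down(90))
E
```

```text
t 3.05 p [0.4662 0.1422 0.15  ] yaw 89.7 z [ 0.    -0.002 -1.   ] open 61.8 ff 0.0 F [0.1 0.4 0.4]
{'stone1': [(0.91, [0.461, 0.151, 0.019], [333, 229]), (0.77, [0.544, 0.331, 0.022], [549, 324]), (0.63, [0.33, 0.223, 0.022], [446, 34]), (0.62, [0.542, 0.153, 0.019], [335, 321]), (0.58, [0.456, 0.012, 0.023], [149, 225])]}
(array([461.6, 148.9]), array([32.1, 31. ]), 23.6, 1368) 0.0244322328786985 [0.45933926 0.14864762 0.01977527]
 dp [2.1, 4.5, 139.1] twist [-0.002, 0.0, -0.007] deg 0.4
```

Emit:
step_arm(motion=[{"dp":[4,7,60],"twist":[0,0,0],"hand":0.4},{"dp":[4,7,100],"twist":[0,0,0],"hand":0.4},{"dp":[4,7,125],"twist":[0,0,0],"hand":0.4},{"dp":[4,7,125],"twist":[0,0,0],"hand":0.4},{"dp":[4,7,125],"twist":[0,0,0],"hand":-1}], force=15)

```text
clock: 3.78
tool_pos: [0.4603, 0.155, 0.0261]
eef_rot: [-0.001, 1.0, 0.001, 0.0]
contact_force: [-0.6, 0.9, 0.4]
opening: 0.61
finger_force: 0.0
```

Emit:
step_arm(motion=[{"dp":[0,0,0],"twist":[0,0,0],"hand":-1},{"dp":[0,0,0],"twist":[0,0,0],"hand":-1},{"dp":[0,0,0],"twist":[0,0,0],"hand":-1},{"dp":[0,0,-50],"twist":[0,0,0],"hand":-1},{"dp":[0,0,-110],"twist":[0,0,0],"hand":-1}], force=15)

```text
clock: 4.4
tool_pos: [0.4597, 0.1532, 0.1361]
eef_rot: [-0.0, 1.0, -0.001, -0.001]
contact_force: [1.5, 0.8, -1.0]
opening: 0.365
finger_force: 15.0
```

Run:
```python
from h import *
stat()
c=np.array([.526,.381]);a=np.radians(7.2);X=np.array([np.cos(a),np.sin(a)]);Y=np.array([-X[1],X[0]])
print(c,np.r_[.5895,.389]-.064*X)
for y in(.033,-.033):
    p=c-.015*X+y*Y;print(p);go([*p,.135],down(97.2));go([*p,.05],down(97.2))
```

```text
t 4.4 p [0.4597 0.1532 0.1361] yaw 90.0 z [-0.003 -0.001 -1.   ] open 32.2 ff 15.0 F [ 1.5  0.8 -1. ]
[0.526 0.381] [0.52600466 0.38097867]
[0.50698228 0.41185979]
 dp [-47.4, 258.6, 0.7] twist [-0.001, -0.003, -0.125] deg 7.2
 dp [-47.6, 258.8, 85.7] twist [-0.001, -0.003, -0.125] deg 7.2
[0.51525428 0.34638022]
 dp [-55.6, 193.2, 0.7] twist [-0.001, -0.003, -0.125] deg 7.2
 dp [-55.9, 193.3, 85.7] twist [-0.001, -0.003, -0.125] deg 7.2
```

Emit:
step_arm(motion=[{"dp":[-48,251,0],"twist":[0,0,-0.125],"hand":-1},{"dp":[-48,251,0],"twist":[0,0,-0.125],"hand":-1},{"dp":[-48,251,0],"twist":[0,0,-0.125],"hand":-1},{"dp":[-48,251,0],"twist":[0,0,-0.125],"hand":-1},{"dp":[-48,251,10],"twist":[0,0,-0.125],"hand":-1}])

```text
clock: 5.03
tool_pos: [0.5074, 0.4115, 0.1266]
eef_rot: [-0.065, 0.998, 0.004, 0.001]
contact_force: [-1.1, -0.0, -0.4]
opening: 0.362
finger_force: 15.0
```

Run:
```python
from h import *
stat();go([.508,.404,.04],down(97.2))
```

```text
t 5.03 p [0.5074 0.4115 0.1266] yaw 97.5 z [ 0.001  0.008 -1.   ] open 31.9 ff 15.0 F [-1.1 -0.  -0.4]
 dp [0.6, -8.1, 86.5] twist [0.008, 0.002, 0.005] deg 0.5
```

Emit:
step_arm(motion=[{"dp":[0,-1,40],"twist":[0,0,0],"hand":-1},{"dp":[0,-1,70],"twist":[0,0,0],"hand":-1},{"dp":[0,-1,86],"twist":[0,0,0],"hand":-1},{"dp":[0,-1,86],"twist":[0,0,0],"hand":-1},{"dp":[0,-1,86],"twist":[0,0,0],"hand":0}])

```text
clock: 5.65
tool_pos: [0.5092, 0.4039, 0.0409]
eef_rot: [-0.062, 0.998, 0.001, 0.001]
contact_force: [0.4, -0.6, -0.2]
opening: 0.449
finger_force: 0.0
```

Emit:
step_arm(motion=[{"dp":[0,0,0],"twist":[0,0,0],"hand":0},{"dp":[0,0,-40],"twist":[0,0,0],"hand":0},{"dp":[0,0,-90],"twist":[0,0,0],"hand":0.2},{"dp":[0,0,-120],"twist":[0,0,0],"hand":0.2},{"dp":[0,0,-120],"twist":[0,0,0],"hand":0.2}])

```text
clock: 6.28
tool_pos: [0.51, 0.405, 0.1635]
eef_rot: [-0.062, 0.998, 0.002, 0.003]
contact_force: [-0.2, -0.4, -0.2]
opening: 0.601
finger_force: 0.0
```

Run:
```python
from wl import *
d,W=look('w2')
d=snap('top');T_=cloud(d);print(find('top',d,['stone1'],.25))
go([.458,.007,.16],down(90))
```

```text
t 6.28 p [0.51   0.405  0.1635] yaw 97.2 z [ 0.005  0.005 -1.   ] open 52.9 ff 0.0 F [-0.2 -0.4 -0.2]
{'stone1': [(0.86, [0.556, 0.336, 0.03], [230, 277]), (0.72, [0.506, 0.404, 0.028], [321, 228]), (0.66, [0.545, 0.159, 0.016], [17, 234]), (0.63, [0.541, 0.436, 0.026], [353, 272])]}
{'stone1': [(0.52, [0.549, 0.147, 0.02], [262, 243])]}
 dp [99.1, -386.4, -0.7] twist [-0.001, -0.002, 0.125] deg 7.2
```

Emit:
step_arm(motion=[{"dp":[49,-193,0],"twist":[0,0,0],"hand":0.4},{"dp":[49,-193,0],"twist":[0,0,0],"hand":0.4},{"dp":[49,-193,0],"twist":[0,0,0],"hand":0.4},{"dp":[49,-193,0],"twist":[0,0,0],"hand":0.4}])

```text
clock: 6.98
tool_pos: [0.4828, 0.1996, 0.1584]
eef_rot: [-0.06, 0.998, -0.003, -0.002]
contact_force: [0.4, -0.2, -0.5]
opening: 0.7
finger_force: 0.0
```

Emit:
step_arm(motion=[{"dp":[49,-193,0],"twist":[0,0,0.125],"hand":0.3},{"dp":[49,-193,0],"twist":[0,0,0.125],"hand":0.3},{"dp":[49,-193,0],"twist":[0,0,0.125],"hand":0.3},{"dp":[49,-193,0],"twist":[0,0,0.125],"hand":0.3},{"dp":[49,-193,0],"twist":[0,0,0.125],"hand":0.3}])

```text
clock: 7.6
tool_pos: [0.4599, 0.0087, 0.1593]
eef_rot: [0.0, 1.0, 0.001, -0.0]
contact_force: [0.9, 1.0, 0.1]
opening: 0.653
finger_force: 0.0
```

Run:
```python
from wl import *
d,W=look('w3')
P=pts([W],(.40,.52),(-.04,.06),(.008,.06));print(rect(P))
c=rect(P)[0]/1000
P=pts([W],(.40,.52),(-.14,-.04),(.036,.06));print('mod',rect(P),np.median(P[:,2]))
go([*c,.025],down(90))
```

```text
t 7.6 p [0.4599 0.0087 0.1593] yaw 90.0 z [ 0.     0.001 -1.   ] open 57.5 ff 0.0 F [0.9 1.  0.1]
{'stone1': [(0.79, [0.54, 0.145, 0.015], [476, 318]), (0.64, [0.334, 0.216, 0.02], [623, 56]), (0.62, [0.453, 0.004, 0.021], [315, 224]), (0.37, [0.63, 0.097, 0.062], [427, 441])]}
(array([453.1,   6.5]), array([32.4, 30.2]), 5.5, 1270)
mod (array([449.9, -83.5]), array([36.7, 46.6]), 72.9, 3129) 0.042852789164927824
 dp [7.3, -4.5, 134.6] twist [0.002, 0.001, 0.003] deg 0.2
```

Emit:
step_arm(motion=[{"dp":[7,-3,60],"twist":[0,0,0],"hand":0.3},{"dp":[7,-3,110],"twist":[0,0,0],"hand":0.3},{"dp":[7,-3,134],"twist":[0,0,0],"hand":0.3},{"dp":[7,-3,134],"twist":[0,0,0],"hand":0.3},{"dp":[7,-3,134],"twist":[0,0,0],"hand":-1}], force=15)

```text
clock: 8.32
tool_pos: [0.4526, 0.0081, 0.0256]
eef_rot: [-0.003, 1.0, 0.0, -0.001]
contact_force: [-1.1, -1.3, -0.4]
opening: 0.561
finger_force: 0.0
```

Emit:
step_arm(motion=[{"dp":[0,0,0],"twist":[0,0,0],"hand":-1},{"dp":[0,0,0],"twist":[0,0,0],"hand":-1},{"dp":[0,0,0],"twist":[0,0,0],"hand":-1},{"dp":[0,0,-50],"twist":[0,0,0],"hand":-1},{"dp":[0,0,-110],"twist":[0,0,0],"hand":-1}])

```text
clock: 8.95
tool_pos: [0.4572, 0.0023, 0.0973]
eef_rot: [0.002, 1.0, -0.005, 0.004]
contact_force: [0.3, -0.4, -0.1]
opening: 0.346
finger_force: 15.0
```

Run:
```python
from h import *
stat()
c=np.array([.526,.381]);a=np.radians(7.2);X=np.array([np.cos(a),np.sin(a)]);Y=np.array([-X[1],X[0]])
p=c-.015*X-.032*Y;print(p);go([*p,.135],down(97.2))
```

```text
t 8.95 p [0.4572 0.0023 0.0973] yaw 89.8 z [ 0.007 -0.01  -1.   ] open 30.5 ff 15.0 F [ 0.3 -0.4 -0.1]
[0.51512894 0.34737233]
 dp [-56.9, 344.9, -40.6] twist [-0.01, 0.007, -0.129] deg 7.4
```

Emit:
step_arm(motion=[{"dp":[-31,171,0],"twist":[0,0,0],"hand":-1},{"dp":[-31,171,0],"twist":[0,0,0],"hand":-1},{"dp":[-31,171,0],"twist":[0,0,0],"hand":-1}])

```text
clock: 9.32
tool_pos: [0.4898, 0.176, 0.0961]
eef_rot: [0.001, 1.0, -0.004, 0.005]
contact_force: [0.5, -0.5, -0.7]
opening: 0.34
finger_force: 15.0
```

Emit:
step_arm(motion=[{"dp":[-31,171,0],"twist":[0,0,-0.126],"hand":-1},{"dp":[-31,171,0],"twist":[0,0,-0.126],"hand":-1},{"dp":[-31,171,0],"twist":[0,0,-0.126],"hand":-1},{"dp":[-31,171,0],"twist":[0,0,-0.126],"hand":-1},{"dp":[-31,171,0],"twist":[0,0,-0.126],"hand":-1}])

```text
clock: 9.95
tool_pos: [0.5208, 0.3427, 0.0938]
eef_rot: [-0.061, 0.998, -0.006, 0.004]
contact_force: [-0.7, -0.4, -1.0]
opening: 0.346
finger_force: 15.0
```

Run:
```python
from h import *
stat();go([.515,.347,.045],down(97.2))
```

```text
t 9.95 p [0.5208 0.3427 0.0938] yaw 97.0 z [ 0.009 -0.012 -1.   ] open 30.4 ff 15.0 F [-0.7 -0.4 -1. ]
 dp [5.6, 5.7, 48.7] twist [-0.013, 0.008, -0.003] deg 0.9
```

Emit:
step_arm(motion=[{"dp":[5,5,20],"twist":[-0.012,0.008,0],"hand":-1},{"dp":[5,5,49],"twist":[-0.012,0.008,0],"hand":-1},{"dp":[5,5,49],"twist":[-0.012,0.008,0],"hand":-1},{"dp":[5,5,49],"twist":[-0.012,0.008,0],"hand":0},{"dp":[5,5,49],"twist":[-0.012,0.008,0],"hand":0}])

```text
clock: 10.58
tool_pos: [0.5169, 0.3478, 0.0464]
eef_rot: [-0.061, 0.998, 0.001, 0.001]
contact_force: [0.4, 0.1, 0.5]
opening: 0.497
finger_force: 0.0
```

Emit:
step_arm(motion=[{"dp":[0,0,0],"twist":[0,0,0],"hand":0},{"dp":[0,0,-40],"twist":[0,0,0],"hand":0},{"dp":[0,0,-90],"twist":[0,0,0],"hand":0},{"dp":[0,0,-140],"twist":[0,0,0],"hand":0},{"dp":[0,0,-140],"twist":[0,0,0],"hand":0}])

```text
clock: 11.2
tool_pos: [0.5177, 0.3497, 0.1897]
eef_rot: [-0.061, 0.998, 0.003, 0.004]
contact_force: [-0.0, 0.2, -0.8]
opening: 0.501
finger_force: 0.0
```

Run:
```python
from wl import *
d,W=look('w4',sv=True)
P=pts([W],(.56,.63),(.3,.47),(.085,.11));print('grip',rect(P),np.median(P[:,2]))
go([.5895,.389,.15],down(7.2));
d=snap('top');save(d,'top4')
```

```text
t 11.2 p [0.5177 0.3497 0.1897] yaw 97.0 z [ 0.007  0.007 -1.   ] open 44.1 ff 0.0 F [-0.   0.2 -0.8]
{'stone1': [(0.91, [0.508, 0.404, 0.027], [384, 219]), (0.88, [0.556, 0.332, 0.027], [295, 261]), (0.86, [0.541, 0.436, 0.028], [413, 260]), (0.78, [0.522, 0.345, 0.029], [314, 228]), (0.66, [0.548, 0.156, 0.018], [99, 228])]}
grip (array([587.5, 390.9]), array([13.2, 99.3]), 7.0, 1785) 0.09880317658693949
 dp [-77.7, 32.6, 35.6] twist [0.002, 0.001, 1.567] deg 89.8
```

View pics/w4.png

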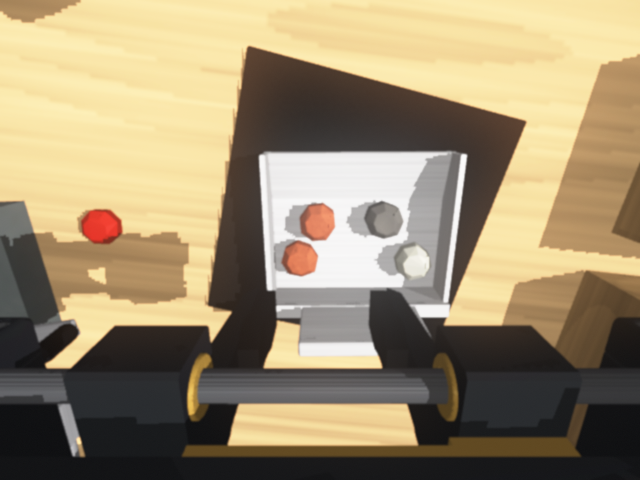

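The wrist view shows all four stones in the tray, at pixels (318,221), (300,258), (384,219) and (412,261). The grip plate is at the bottom, between the fingers. Next I'll turn to grasp the plate.

Emit:
step_arm(motion=[{"dp":[-78,33,20],"twist":[0,0,0.9],"hand":-0.1},{"dp":[-78,33,20],"twist":[0,0,0.9],"hand":-0.1},{"dp":[-78,33,20],"twist":[0,0,0.9],"hand":-0.1},{"dp":[-78,33,20],"twist":[0,0,0.9],"hand":-0.1},{"dp":[-78,33,20],"twist":[0,0,0.9],"hand":-0.1}])

```text
clock: 11.98
tool_pos: [0.5887, 0.3889, 0.1628]
eef_rot: [0.382, 0.924, -0.001, -0.001]
contact_force: [0.0, 0.2, 0.6]
opening: 0.448
finger_force: 0.0
```

Run:
```python
from h import *
stat();go([.588,.390,.15],down(7.1))
```

```text
t 11.97 p [0.5887 0.3889 0.1628] yaw 45.1 z [-0.002 -0.002 -1.   ] open 39.5 ff 0.0 F [0.  0.2 0.6]
 dp [1.2, 0.3, 12.8] twist [-0.003, 0.001, 0.664] deg 38.0
```

Emit:
step_arm(motion=[{"dp":[1,0,12],"twist":[0,0,0.664],"hand":-0.1},{"dp":[1,0,12],"twist":[0,0,0.664],"hand":-0.1},{"dp":[1,0,12],"twist":[0,0,0.664],"hand":-0.1},{"dp":[1,0,12],"twist":[0,0,0.664],"hand":-0.1},{"dp":[1,0,12],"twist":[0,0,0.664],"hand":-0.1}])

```text
clock: 12.6
tool_pos: [0.588, 0.3898, 0.1513]
eef_rot: [0.66, 0.752, -0.001, 0.0]
contact_force: [0.1, 0.1, -0.5]
opening: 0.449
finger_force: 0.0
```

Run:
```python
from wl import *
d,W=look('w5')
P=pts([W],(.56,.63),(.3,.47),(.085,.11));print('grip',rect(P),np.median(P[:,2]))
go([.588,.390,.078],down(7.1))
```

```text
t 12.6 p [0.588  0.3898 0.1513] yaw 7.5 z [-0.001 -0.002 -1.   ] open 39.5 ff 0.0 F [ 0.1  0.1 -0.5]
{'stone1': [(0.82, [0.546, 0.437, 0.022], [272, 169]), (0.72, [0.567, 0.346, 0.025], [288, 287]), (0.71, [0.548, 0.165, 0.009], [253, 440]), (0.63, [0.513, 0.407, 0.028], [222, 205]), (0.6, [0.526, 0.35, 0.031], [235, 279]), (0.45, [0.52, 0.395, 0.011], [236, 216])]}
grip (array([588.5, 391.4]), array([ 12., 100.]), 7.2, 3621) 0.09956306422250494
 dp [0.1, -0.3, 73.9] twist [-0.001, 0.0, 0.007] deg 0.4
```

Emit:
step_arm(motion=[{"dp":[-1,1,40],"twist":[0,0,0.005],"hand":-0.1},{"dp":[-1,1,73],"twist":[0,0,0.005],"hand":-0.1},{"dp":[-1,1,73],"twist":[0,0,0.005],"hand":-0.1},{"dp":[-1,1,73],"twist":[0,0,0.005],"hand":-1},{"dp":[-1,1,73],"twist":[0,0,0.005],"hand":-1}], force=50)

```text
clock: 13.32
tool_pos: [0.591, 0.3904, 0.082]
eef_rot: [0.662, 0.749, 0.002, 0.0]
contact_force: [0.1, -0.2, -0.0]
opening: 0.25
finger_force: 0.0
```

Emit:
step_arm(motion=[{"dp":[0,0,0],"twist":[0,0,0],"hand":-1},{"dp":[0,0,0],"twist":[0,0,0],"hand":-1},{"dp":[0,0,-10],"twist":[0,0,0],"hand":-1},{"dp":[0,0,-25],"twist":[0,0,0],"hand":-1},{"dp":[0,0,-40],"twist":[0,0,0],"hand":-1}], force=50)

```text
clock: 13.95
tool_pos: [0.5903, 0.3895, 0.1212]
eef_rot: [0.662, 0.749, 0.001, 0.0]
contact_force: [-0.4, -0.3, -3.1]
opening: 0.13
finger_force: 50.0
```

Emit:
step_arm(motion=[{"dp":[0,0,-25],"twist":[0,0,0],"hand":-1},{"dp":[0,0,-50],"twist":[0,0,0],"hand":-1},{"dp":[0,0,-80],"twist":[0,0,0],"hand":-1},{"dp":[0,0,-110],"twist":[0,0,0],"hand":-1},{"dp":[0,0,-135],"twist":[0,0,0],"hand":-1}])

```text
clock: 14.58
tool_pos: [0.5901, 0.3895, 0.2575]
eef_rot: [0.662, 0.749, 0.002, 0.0]
contact_force: [0.3, 0.2, -3.9]
opening: 0.134
finger_force: 50.0
```

Run:
```python
from wl import *
d,W=look('w6');print(r.get_state()['q'].round(2))
P=(np.linalg.inv(tool())@np.c_[W.reshape(-1,3),np.ones(W.size//3)].T).T
h=np.array([.487,-.361]);u=np.array([np.cos(np.radians(-30)),np.sin(np.radians(-30))])
for b in(.0,.05):print(h+b*u)
p=h+.05*u;go([*p,.27],down(-30))
```

```text
t 14.57 p [0.5901 0.3895 0.2575] yaw 7.1 z [ 0.002  0.002 -1.   ] open 11.8 ff 50.0 F [ 0.3  0.2 -3.9]
{'stone1': [(0.96, [0.518, 0.406, 0.199], [194, 233]), (0.77, [0.528, 0.354, 0.203], [209, 320]), (0.75, [0.335, 0.229, 0.023], [88, 314]), (0.62, [0.561, 0.353, 0.192], [267, 319]), (0.6, [0.551, 0.438, 0.202], [258, 185]), (0.41, [0.35, 0.163, 0.024], [104, 363])]}
[-0.51  0.82 -0.3   1.28  0.25  1.07 -0.71]
[ 0.487 -0.361]
[ 0.53030127 -0.386     ]
 dp [-763.3, -156.1, -15.5] twist [0.006, -0.007, 0.647] deg 37.1
```

Emit:
step_arm(motion=[{"dp":[-25,-5,-3],"twist":[0,0,0],"hand":-1},{"dp":[-70,-14,-5],"twist":[0,0,0],"hand":-1},{"dp":[-125,-26,-5],"twist":[0,0,0],"hand":-1},{"dp":[-182,-37,-5],"twist":[0,0,0],"hand":-1},{"dp":[-240,-49,-5],"twist":[0,0,0],"hand":-1}])

```text
clock: 15.3
tool_pos: [0.5703, 0.1432, 0.2593]
eef_rot: [0.662, 0.75, 0.0, -0.0]
contact_force: [0.7, -0.4, -3.3]
opening: 0.131
finger_force: 50.0
```

Emit:
step_arm(motion=[{"dp":[-58,-12,-3],"twist":[0,0,0],"hand":-1},{"dp":[-115,-24,-5],"twist":[0,0,0],"hand":-1},{"dp":[-172,-35,-5],"twist":[0,0,0],"hand":-1},{"dp":[-225,-46,-5],"twist":[0,0,0],"hand":-1},{"dp":[-265,-54,-5],"twist":[0,0,0],"hand":-1}])

```text
clock: 15.92
tool_pos: [0.5489, -0.1276, 0.264]
eef_rot: [0.663, 0.749, -0.0, -0.0]
contact_force: [-0.1, 0.4, -3.5]
opening: 0.132
finger_force: 50.0
```

Run:
```python
from h import *
stat();print(r.get_state()['q'].round(2));go([.530,-.386,.275],down(-30))
```

```text
t 15.93 p [ 0.5489 -0.1276  0.264 ] yaw 6.9 z [-0.  0. -1.] open 11.6 ff 50.0 F [-0.1  0.4 -3.5]
[ 0.37  0.62 -0.36  1.75  0.28  0.83 -0.01]
 dp [-254.3, -50.0, -11.1] twist [-0.0, -0.0, 0.645] deg 36.9
```

Emit:
step_arm(motion=[{"dp":[-45,-9,-4],"twist":[0,0,0.12],"hand":-1},{"dp":[-95,-19,-8],"twist":[0,0,0.25],"hand":-1},{"dp":[-150,-30,-11],"twist":[0,0,0.4],"hand":-1},{"dp":[-205,-40,-11],"twist":[0,0,0.55],"hand":-1},{"dp":[-245,-49,-11],"twist":[0,0,0.645],"hand":-1}])

```text
clock: 16.55
tool_pos: [0.5303, -0.3765, 0.2745]
eef_rot: [0.867, 0.498, -0.0, -0.0]
contact_force: [-0.6, -0.1, -3.5]
opening: 0.133
finger_force: 50.0
```

Run:
```python
from wl import *
d,W=look('w7');print(r.get_state()['q'].round(2))
d=snap('top');print(find('top',d,['stone1','hopper'],.3))
h=np.array([.487,-.361]);u=np.array([np.cos(np.radians(-30)),np.sin(np.radians(-30))])
for th in(0,20,40,60,70):
    a=np.radians(th);X=np.array([np.cos(a),np.sin(a)]);Z=np.array([-X[1],X[0]])
    print(th,(-.134*X-.062*Z).round(3))
```

```text
t 16.55 p [ 0.5303 -0.3765  0.2745] yaw -30.2 z [-0.  0. -1.] open 11.7 ff 50.0 F [-0.6 -0.1 -3.5]
{'stone1': [(0.8, [0.464, -0.36, 0.217], [210, 307]), (0.73, [0.525, -0.312, 0.219], [251, 184]), (0.7, [0.481, -0.315, 0.219], [186, 230]), (0.51, [0.481, -0.386, 0.21], [261, 321])]}
[ 0.65  0.71 -0.19  1.46  0.15  0.98 -0.11]
{'stone1': [(0.73, [0.475, -0.326, 0.222], [461, 262]), (0.62, [0.333, 0.223, 0.019], [229, 325]), (0.55, [0.546, 0.145, 0.017], [263, 244]), (0.47, [0.444, -0.374, 0.223], [483, 276]), (0.36, [0.641, 0.099, 0.068], [281, 205])], 'hopper': [(0.6, [0.468, -0.294, 0.056], [433, 275])]}
0 [-0.134 -0.062]
20 [-0.105 -0.104]
40 [-0.063 -0.134]
60 [-0.013 -0.147]
70 [ 0.012 -0.147]
```

Emit:
step_arm(motion=[{"dp":[0,3,0],"twist":[-0.09,0,0],"hand":-1},{"dp":[0,6,3],"twist":[-0.18,0,0],"hand":-1},{"dp":[0,9,5],"twist":[-0.27,0,0],"hand":-1},{"dp":[0,12,7],"twist":[-0.36,0,0],"hand":-1},{"dp":[0,15,9],"twist":[-0.45,0,0],"hand":-1}], force=60)

```text
clock: 17.42
tool_pos: [0.5449, -0.3784, 0.2661]
eef_rot: [0.843, 0.489, 0.114, 0.193]
contact_force: [1.4, -0.2, -4.6]
opening: 0.131
finger_force: 60.0
```

Emit:
step_arm(motion=[{"dp":[0,0,0],"twist":[-0.09,0,0],"hand":-1},{"dp":[0,0,0],"twist":[-0.18,0,0],"hand":-1},{"dp":[0,0,0],"twist":[-0.27,0,0],"hand":-1},{"dp":[0,0,0],"twist":[-0.36,0,0],"hand":-1},{"dp":[0,0,0],"twist":[-0.45,0,0],"hand":-1}])

```text
clock: 18.05
tool_pos: [0.5161, -0.3667, 0.2387]
eef_rot: [0.836, 0.496, 0.112, 0.209]
contact_force: [-0.6, -0.1, -4.3]
opening: 0.129
finger_force: 60.0
```

Emit:
step_arm(motion=[{"dp":[0,0,0],"twist":[-0.1,0,0],"hand":-1},{"dp":[0,0,0],"twist":[-0.2,0,0],"hand":-1},{"dp":[0,0,0],"twist":[-0.2,0,0],"hand":-1},{"dp":[0,0,0],"twist":[-0.2,0,0],"hand":-1},{"dp":[0,0,0],"twist":[-0.2,0,0],"hand":-1}])

```text
clock: 18.68
tool_pos: [0.5157, -0.3673, 0.2385]
eef_rot: [0.811, 0.481, 0.161, 0.291]
contact_force: [0.2, 0.1, -4.1]
opening: 0.129
finger_force: 60.0
```

Run:
```python
from wl import *
d,W=look('w8',sv=True);print(r.get_state()['q'].round(2))
d=snap('scene');save(d,'sc8');print(find('scene',d,['stone1'],.3))
d=snap('top');print(find('top',d,['stone1'],.3))
```

```text
t 18.68 p [ 0.5157 -0.3673  0.2385] yaw -28.1 z [ 0.541 -0.317 -0.779] open 11.3 ff 60.0 F [ 0.2  0.1 -4.1]
{'stone1': [(0.96, [0.452, -0.386, 0.133], [150, 348]), (0.92, [0.496, -0.295, 0.13], [105, 181]), (0.86, [0.482, -0.323, 0.13], [120, 240]), (0.78, [0.45, -0.365, 0.129], [121, 327])]}
[ 1.    0.71 -0.71  2.17  2.24  0.53 -2.08]
{'stone1': [(0.57, [0.34, 0.229, 0.018], [454, 231]), (0.5, [0.488, -0.327, 0.13], [216, 153]), (0.46, [0.555, 0.152, 0.017], [383, 279]), (0.43, [0.46, -0.39, 0.134], [203, 139]), (0.4, [0.451, -0.366, 0.122], [214, 145])]}
{'stone1': [(0.7, [0.336, 0.222, 0.018], [230, 325]), (0.61, [0.485, -0.325, 0.135], [452, 264]), (0.54, [0.496, -0.299, 0.136], [442, 259])]}
```

View pics/w8.png

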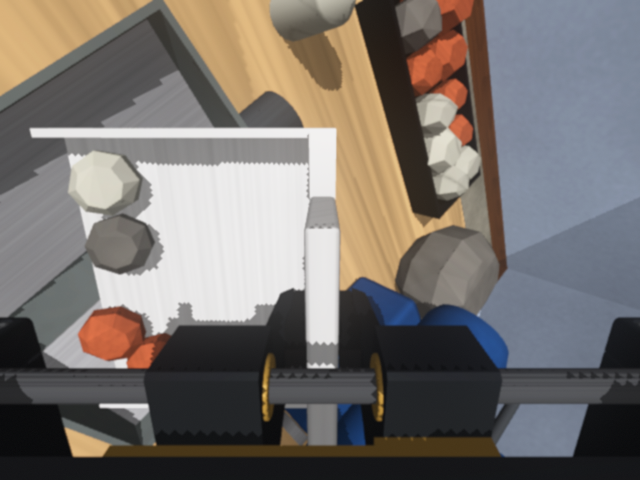

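Emit:
step_arm(motion=[{"dp":[0,2,-2],"twist":[-0.06,0,0],"hand":-1},{"dp":[0,4,-5],"twist":[-0.12,0,0],"hand":-1},{"dp":[0,5,-6],"twist":[-0.18,0,0],"hand":-1},{"dp":[0,5,-6],"twist":[-0.24,0,0],"hand":-1},{"dp":[0,5,-6],"twist":[-0.3,0,0],"hand":-1}])

```text
clock: 19.6
tool_pos: [0.5165, -0.3693, 0.2474]
eef_rot: [0.758, 0.451, 0.231, 0.412]
contact_force: [-0.1, -0.1, -1.6]
opening: 0.129
finger_force: 60.0
```

Emit:
step_arm(motion=[{"dp":[0,0,0],"twist":[-0.06,0,0],"hand":-1},{"dp":[0,0,0],"twist":[-0.12,0,0],"hand":-1},{"dp":[0,0,0],"twist":[-0.12,0,0],"hand":-1},{"dp":[0,0,0],"twist":[-0.12,0,0],"hand":-1},{"dp":[0,0,0],"twist":[-0.12,0,0],"hand":-1}])

```text
clock: 20.23
tool_pos: [0.5166, -0.3691, 0.2477]
eef_rot: [0.732, 0.436, 0.257, 0.456]
contact_force: [-0.1, 0.2, -2.4]
opening: 0.132
finger_force: 60.0
```

Run:
```python
from wl import *
d,W=look('w9',sv=True);print(r.get_state()['q'].round(2))
d=snap('scene');save(d,'sc9');print(find('scene',d,['stone1'],.3))
d=snap('top');print(find('top',d,['stone1'],.3))
```

```text
t 20.23 p [ 0.5166 -0.3691  0.2477] yaw -26.7 z [ 0.774 -0.443 -0.453] open 11.6 ff 60.0 F [-0.1  0.2 -2.4]
{'stone1': [(0.89, [0.499, -0.364, 0.058], [28, 269])]}
[ 1.09  0.98 -0.92  2.44  2.79  1.28 -2.37]
{'stone1': [(0.76, [0.557, 0.153, 0.015], [383, 281]), (0.49, [0.477, -0.329, 0.059], [222, 175])]}
{'stone1': [(0.67, [0.336, 0.223, 0.018], [229, 324]), (0.52, [0.478, -0.292, 0.073], [434, 270])]}
```

Emit:
step_arm(motion=[{"dp":[0,36,-18],"twist":[0,0,0],"hand":-1},{"dp":[0,63,-32],"twist":[0,0,0],"hand":-1},{"dp":[0,63,-32],"twist":[0.1,0,0],"hand":-1},{"dp":[0,63,-32],"twist":[0.2,0,0],"hand":-1},{"dp":[0,63,-32],"twist":[0.35,0,0],"hand":-1}])

```text
clock: 21.15
tool_pos: [0.5148, -0.3672, 0.3155]
eef_rot: [0.801, 0.475, 0.177, 0.319]
contact_force: [-1.9, -0.7, -6.1]
opening: 0.133
finger_force: 60.0
```

Run:
```python
from wl import *
d=snap('top');save(d,'top10');print(find('top',d,['stone1'],.25))
d=snap('scene');save(d,'sc10');print(find('scene',d,['stone1'],.25))
a=cv2.imread('pics/top10.png')[190:340,380:540];b=cv2.imread('pics/sc10.png')[110:250,120:300]
cv2.imwrite('pics/c10.png',np.hstack([cv2.resize(a,(400,375)),cv2.resize(b,(400,375))]))
stat();print(r.get_state()['q'].round(2));go([.53,-.36,.31],down(-28))
```

```text
{'stone1': [(0.61, [0.335, 0.223, 0.022], [229, 325]), (0.6, [0.476, -0.294, 0.072], [434, 271]), (0.47, [0.547, 0.149, 0.018], [261, 244]), (0.43, [0.466, -0.331, 0.064], [448, 275])]}
{'stone1': [(0.68, [0.501, -0.362, 0.051], [207, 179]), (0.56, [0.478, -0.284, 0.066], [236, 178]), (0.56, [0.476, -0.331, 0.055], [222, 176]), (0.55, [0.556, 0.154, 0.02], [384, 279]), (0.49, [0.429, -0.356, 0.046], [227, 167]), (0.42, [0.342, 0.226, 0.013], [451, 233])]}
t 21.35 p [ 0.5167 -0.3678  0.3173] yaw -27.7 z [ 0.59  -0.35  -0.727] open 11.6 ff 60.0 F [-0.5 -1.  -2.6]
[ 1.01  0.56 -0.71  2.15  2.19  0.44 -2.05]
 dp [13.5, 0.9, 10.5] twist [0.756, 0.032, -0.009] deg 43.4
```

View pics/c10.png

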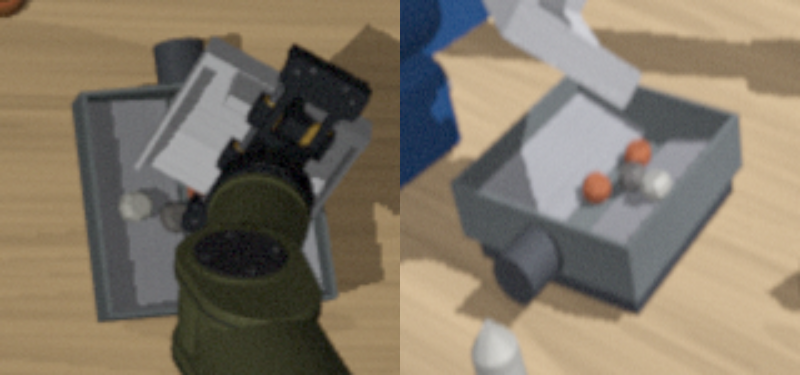

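All four stones are in the hopper: in the right half of the crop they sit at (596,186), (638,152), (632,178) and (656,184). I'll level the tray and carry it back.

Emit:
step_arm(motion=[{"dp":[5,0,4],"twist":[0.15,0.01,0],"hand":-1},{"dp":[10,0,8],"twist":[0.3,0.02,0],"hand":-1},{"dp":[13,0,10],"twist":[0.45,0.03,0],"hand":-1},{"dp":[13,0,10],"twist":[0.6,0.03,0],"hand":-1},{"dp":[13,0,10],"twist":[0.75,0.03,0],"hand":-1}])

```text
clock: 21.98
tool_pos: [0.5233, -0.3642, 0.305]
eef_rot: [0.854, 0.496, 0.045, 0.149]
contact_force: [0.6, -2.2, -3.2]
opening: 0.134
finger_force: 60.0
```

Run:
```python
from h import *
stat();print(r.get_state()['q'].round(2));go([.53,-.36,.29],down(-28))
```

```text
t 21.98 p [ 0.5233 -0.3642  0.305 ] yaw -29.1 z [ 0.224 -0.21  -0.952] open 11.8 ff 60.0 F [ 0.6 -2.2 -3.2]
[ 0.93  0.62 -0.73  1.76  0.81  0.75 -0.73]
 dp [8.1, -0.8, 14.8] twist [0.303, 0.077, -0.03] deg 18.0
```

Emit:
step_arm(motion=[{"dp":[8,0,14],"twist":[0.15,0.04,-0.015],"hand":-1},{"dp":[8,0,14],"twist":[0.3,0.077,-0.03],"hand":-1},{"dp":[8,0,14],"twist":[0.3,0.077,-0.03],"hand":-1},{"dp":[8,0,14],"twist":[0.3,0.077,-0.03],"hand":-1}])

```text
clock: 22.48
tool_pos: [0.5336, -0.3606, 0.293]
eef_rot: [0.857, 0.515, 0.005, 0.006]
contact_force: [-1.7, -0.1, -1.5]
opening: 0.13
finger_force: 60.0
```

Run:
```python
from h import *
stat();print(r.get_state()['q'].round(2));go([.584,.386,.25],down(7.1))
```

```text
t 22.48 p [ 0.5336 -0.3606  0.293 ] yaw -28.0 z [ 0.015 -0.006 -1.   ] open 11.4 ff 60.0 F [-1.7 -0.1 -1.5]
[ 0.93  0.78 -0.81  1.46  0.59  1.14 -0.46]
 dp [682.7, -307.0, 39.3] twist [0.016, 0.003, -0.613] deg 35.1
```

Emit:
step_arm(motion=[{"dp":[46,-20,0],"twist":[0.008,0,0],"hand":-1},{"dp":[91,-41,0],"twist":[0.016,0,0],"hand":-1},{"dp":[137,-61,0],"twist":[0.016,0,0],"hand":-1},{"dp":[182,-82,0],"twist":[0.016,0,0],"hand":-1},{"dp":[228,-102,0],"twist":[0.016,0,0],"hand":-1}])

```text
clock: 23.1
tool_pos: [0.5507, -0.1108, 0.2937]
eef_rot: [0.857, 0.515, 0.001, 0.002]
contact_force: [0.4, 0.7, -1.7]
opening: 0.135
finger_force: 60.0
```

Emit:
step_arm(motion=[{"dp":[46,-20,0],"twist":[0,0,0],"hand":-1},{"dp":[91,-41,0],"twist":[0,0,0],"hand":-1},{"dp":[137,-61,0],"twist":[0,0,0],"hand":-1},{"dp":[182,-82,10],"twist":[0,0,0],"hand":-1},{"dp":[228,-102,15],"twist":[0,0,0],"hand":-1}])

```text
clock: 23.72
tool_pos: [0.5684, 0.1374, 0.2789]
eef_rot: [0.857, 0.515, 0.002, 0.002]
contact_force: [-0.3, 0.3, -1.3]
opening: 0.133
finger_force: 60.0
```

Run:
```python
from h import *
stat();print(r.get_state()['q'].round(2));go([.584,.386,.22],down(7.1))
```

```text
t 23.73 p [0.5684 0.1374 0.2789] yaw -28.0 z [ 0.005 -0.002 -1.   ] open 11.7 ff 60.0 F [-0.3  0.3 -1.3]
[ 0.11  0.7  -0.77  1.66  0.56  1.01 -1.33]
 dp [226.8, -103.3, 58.6] twist [0.005, 0.001, -0.613] deg 35.1
```

Emit:
step_arm(motion=[{"dp":[45,-20,10],"twist":[0,0,-0.12],"hand":-1},{"dp":[90,-41,20],"twist":[0,0,-0.25],"hand":-1},{"dp":[136,-62,30],"twist":[0,0,-0.37],"hand":-1},{"dp":[182,-83,45],"twist":[0.005,0,-0.5],"hand":-1},{"dp":[227,-103,58],"twist":[0.005,0,-0.613],"hand":-1}])

```text
clock: 24.35
tool_pos: [0.5857, 0.3863, 0.2216]
eef_rot: [0.66, 0.751, 0.001, 0.0]
contact_force: [1.3, 0.6, -1.2]
opening: 0.133
finger_force: 60.0
```

Emit:
step_arm(motion=[{"dp":[0,0,40],"twist":[0,0,0],"hand":-1},{"dp":[0,0,80],"twist":[0,0,0],"hand":-1},{"dp":[0,0,100],"twist":[0,0,0],"hand":-1},{"dp":[0,0,110],"twist":[0,0,0],"hand":-1},{"dp":[0,0,110],"twist":[0,0,0],"hand":-1}])

```text
clock: 24.98
tool_pos: [0.5868, 0.386, 0.1124]
eef_rot: [0.663, 0.749, 0.001, -0.001]
contact_force: [0.1, 0.2, -2.2]
opening: 0.129
finger_force: 60.0
```

Run:
```python
from wl import *
stat();print(r.get_state()['q'].round(2));go([.584,.386,.083],down(7.1))
d=snap('scene');S=cloud(d)
print('tray',rect(pts([S],(.43,.68),(.27,.5),(.045,.12))))
```

```text
t 24.98 p [0.5868 0.386  0.1124] yaw 7.0 z [-0.     0.003 -1.   ] open 11.4 ff 60.0 F [ 0.1  0.2 -2.2]
[-0.29  1.07 -0.78  1.4   0.81  1.01 -1.12]
 dp [0.2, -2.8, 29.4] twist [0.0, -0.003, -0.002] deg 0.2
tray (array([524.9, 378.4]), array([145. , 160.3]), 7.0, 1897)
```

Emit:
step_arm(motion=[{"dp":[0,-2,15],"twist":[0,0,0],"hand":-1},{"dp":[0,-2,25],"twist":[0,0,0],"hand":-1},{"dp":[0,-2,28],"twist":[0,0,0],"hand":-1},{"dp":[0,-2,30],"twist":[0,0,0],"hand":-1},{"dp":[0,-2,30],"twist":[0,0,0],"hand":-1}])

```text
clock: 25.65
tool_pos: [0.5849, 0.3861, 0.0819]
eef_rot: [0.663, 0.749, 0.001, -0.001]
contact_force: [0.2, 0.7, -2.8]
opening: 0.128
finger_force: 60.0
```

Emit:
step_arm(motion=[{"dp":[0,0,1],"twist":[0,0,0],"hand":-1},{"dp":[0,0,1],"twist":[0,0,0],"hand":-0.4},{"dp":[0,0,1],"twist":[0,0,0],"hand":-0.4},{"dp":[0,0,1],"twist":[0,0,0],"hand":-0.4}])

```text
clock: 26.15
tool_pos: [0.5848, 0.3859, 0.0808]
eef_rot: [0.663, 0.749, 0.001, -0.001]
contact_force: [-0.1, -0.6, 0.9]
opening: 0.301
finger_force: 0.0
```

Emit:
step_arm(motion=[{"dp":[0,0,-20],"twist":[0,0,0],"hand":-0.4},{"dp":[0,0,-60],"twist":[0,0,0],"hand":-0.4},{"dp":[0,0,-110],"twist":[0,0,0],"hand":0},{"dp":[0,0,-140],"twist":[0,0,0],"hand":0}])

```text
clock: 26.65
tool_pos: [0.5852, 0.3867, 0.2253]
eef_rot: [0.663, 0.749, 0.003, -0.001]
contact_force: [0.1, -0.2, -0.6]
opening: 0.493
finger_force: 0.0
```

Run:
```python
from wl import *
stat()
for c in('scene','top'):
    d=snap(c);S=cloud(d);print(c)
    print('tray',rect(pts([S],(.43,.68),(.27,.5),(.02,.11))),'griptop',np.percentile(pts([S],(.57,.62),(.33,.44),(.07,.11))[:,2],[50,97]).round(3))
    print('mod',rect(pts([S],(.40,.52),(-.14,-.04),(.034,.06))))
    print(find(c,d,['module','stone1'],.4))
go([.451,-.084,.22],down(90),'mod')
```

```text
t 26.65 p [0.5852 0.3867 0.2253] yaw 7.0 z [ 0.002  0.007 -1.   ] open 43.4 ff 0.0 F [ 0.1 -0.2 -0.6]
scene
tray (array([523.1, 378.5]), array([144.2, 160.4]), 7.0, 2959) griptop [0.09  0.098]
mod (array([452.1, -84.9]), array([38.8, 46.6]), 72.9, 221)
{'module': [], 'stone1': [(0.74, [0.556, 0.155, 0.015], [384, 280]), (0.55, [0.431, -0.359, 0.048], [226, 166]), (0.42, [0.475, -0.332, 0.055], [222, 176])]}
top
tray (array([523.6, 377.4]), array([142.5, 162.2]), 7.4, 568) griptop [0.096 0.104]
mod (array([451.5, -85.9]), array([35.6, 46.6]), 72.7, 251)
{'module': [(0.82, [0.448, -0.078, 0.043], [348, 282])], 'stone1': [(0.71, [0.479, -0.294, 0.07], [434, 270]), (0.55, [0.467, -0.333, 0.06], [448, 276]), (0.48, [0.493, -0.366, 0.053], [460, 266]), (0.46, [0.423, -0.361, 0.055], [459, 293])]}
mod dp [-448.9, -189.7, -0.6] twist [-0.0, -0.002, -1.448] deg 83.0
```

Emit:
step_arm(motion=[{"dp":[-240,-105,0],"twist":[0,0,-0.9],"hand":0.4},{"dp":[-240,-105,0],"twist":[0,0,-0.9],"hand":0.4},{"dp":[-240,-105,0],"twist":[0,0,-0.9],"hand":0.4},{"dp":[-240,-105,0],"twist":[0,0,-0.9],"hand":0.4},{"dp":[-240,-105,0],"twist":[0,0,-0.9],"hand":0.4}])

```text
clock: 27.58
tool_pos: [0.5082, 0.1285, 0.2181]
eef_rot: [0.27, 0.963, -0.002, -0.002]
contact_force: [0.6, -0.2, -0.3]
opening: 0.7
finger_force: 0.0
```

Run:
```python
from h import *
stat();go([.451,-.084,.19],down(73))
```

```text
t 27.57 p [0.5082 0.1285 0.2181] yaw 58.6 z [-0.005 -0.003 -1.   ] open 61.6 ff 0.0 F [ 0.6 -0.2 -0.3]
 dp [-61.9, -211.0, 28.9] twist [-0.004, -0.003, -0.251] deg 14.4
```

Emit:
step_arm(motion=[{"dp":[-62,-211,28],"twist":[0,0,-0.251],"hand":0.3},{"dp":[-62,-211,28],"twist":[0,0,-0.251],"hand":0.3},{"dp":[-62,-211,28],"twist":[0,0,-0.251],"hand":0.3},{"dp":[-62,-211,28],"twist":[0,0,-0.251],"hand":0.3},{"dp":[-62,-211,28],"twist":[0,0,-0.251],"hand":0.3}])

```text
clock: 28.2
tool_pos: [0.4507, -0.081, 0.1897]
eef_rot: [0.151, 0.989, 0.001, -0.003]
contact_force: [0.4, 0.7, 0.3]
opening: 0.648
finger_force: 0.0
```

Run:
```python
from wl import *
d,W=look('w11','module')
P=pts([W],(.40,.50),(-.14,-.03),(.036,.06));print('mod',rect(P),np.median(P[:,2]).round(4))
c,s,a,_=rect(P);a=a if abs(a-73)<20 else a-90
go([*(c/1000),.047],down(73))
```

```text
t 28.2 p [ 0.4507 -0.081   0.1897] yaw 72.7 z [-0.005  0.002 -1.   ] open 57.0 ff 0.0 F [0.4 0.7 0.3]
{'module': [(0.66, [0.445, -0.083, 0.046], [316, 226]), (0.27, [0.413, -0.256, 0.053], [100, 254])]}
mod (array([449.9, -83.5]), array([36. , 46.1]), 72.6, 2388) 0.0429
 dp [0.4, -7.2, 144.0] twist [0.004, -0.003, -0.001] deg 0.3
```

Emit:
step_arm(motion=[{"dp":[0,-5,50],"twist":[0,0,0],"hand":0.3},{"dp":[0,-5,80],"twist":[0,0,0],"hand":0.3},{"dp":[0,-5,80],"twist":[0,0,0],"hand":0.3},{"dp":[0,-5,80],"twist":[0,0,0],"hand":0.3}])

```text
clock: 28.8
tool_pos: [0.4521, -0.0809, 0.1125]
eef_rot: [0.147, 0.989, 0.002, 0.0]
contact_force: [0.1, 0.0, 0.5]
opening: 0.649
finger_force: 0.0
```

Run:
```python
from wl import *
d,W=look('w12','module');stat()
P=pts([W],(.40,.50),(-.14,-.03),(.036,.06));print('mod',rect(P),np.median(P[:,2]).round(4))
go([.450,-.0838,.047],down(72.6))
```

```text
t 28.8 p [ 0.4521 -0.0809  0.1125] yaw 73.1 z [ 0.001  0.004 -1.   ] open 57.1 ff 0.0 F [0.1 0.  0.5]
{'module': [(0.93, [0.443, -0.081, 0.045], [316, 255])]}
t 28.9 p [ 0.4522 -0.0816  0.1127] yaw 73.0 z [ 0.002  0.003 -1.   ] open 57.3 ff 0.0 F [-0.3 -1.5  0.5]
mod (array([450. , -83.7]), array([36.1, 46.5]), 72.5, 4255) 0.0429
 dp [1.5, -3.0, 65.7] twist [0.004, 0.001, 0.007] deg 0.5
```

Emit:
step_arm(motion=[{"dp":[1,-3,35],"twist":[0,0,0.005],"hand":0.3},{"dp":[1,-3,60],"twist":[0,0,0.005],"hand":0.3},{"dp":[1,-3,66],"twist":[0,0,0.005],"hand":0.3},{"dp":[1,-3,66],"twist":[0,0,0.005],"hand":0.3},{"dp":[1,-3,66],"twist":[0,0,0.005],"hand":-1}], force=25)

```text
clock: 29.52
tool_pos: [0.45, -0.0846, 0.0465]
eef_rot: [0.151, 0.989, 0.002, 0.0]
contact_force: [0.1, -0.0, 0.3]
opening: 0.558
finger_force: 0.0
```

Emit:
step_arm(motion=[{"dp":[0,0,0],"twist":[0,0,0],"hand":-1},{"dp":[0,0,0],"twist":[0,0,0],"hand":-1},{"dp":[0,0,0],"twist":[0,0,0],"hand":-1},{"dp":[0,0,-30],"twist":[0,0,0],"hand":-1},{"dp":[0,0,-60],"twist":[0,0,0],"hand":-1}])

```text
clock: 30.15
tool_pos: [0.4489, -0.0849, 0.1059]
eef_rot: [0.151, 0.989, 0.001, -0.001]
contact_force: [0.3, 0.4, -0.3]
opening: 0.407
finger_force: 25.0
```

Emit:
step_arm(motion=[{"dp":[0,0,-40],"twist":[0,0,0],"hand":-1},{"dp":[0,0,-70],"twist":[0,0,0],"hand":-1},{"dp":[0,0,-70],"twist":[0,0,0],"hand":-1}])

```text
clock: 30.52
tool_pos: [0.4503, -0.0851, 0.177]
eef_rot: [0.151, 0.989, 0.001, 0.001]
contact_force: [0.2, -0.5, -0.9]
opening: 0.406
finger_force: 25.0
```

Run:
```python
from wl import *
d,W=look('w13','pocket')
for n,Q in(('w',W),('s',cloud(snap('scene'))),('t',cloud(snap('top')))):
    print(n,'box',rect(pts([Q],(.52,.75),(-.05,.11),(.029,.039))) if len(pts([Q],(.52,.75),(-.05,.11),(.029,.039)))>9 else '')
go([.590,.043,.18],down(98.7))
```

```text
t 30.52 p [ 0.4503 -0.0851  0.177 ] yaw 72.6 z [ 0.003  0.002 -1.   ] open 35.7 ff 25.0 F [ 0.2 -0.5 -0.9]
{'pocket': []}
w box (array([595.5,  45.3]), array([111. ,  85.5]), 8.7, 4661)
s box (array([614.2,  46.6]), array([148.7,  85.9]), 8.6, 1540)
t box (array([615.2,  45.2]), array([147.6,  84.9]), 8.5, 1062)
 dp [-96.6, 164.7, -5.7] twist [0.003, -0.003, -0.454] deg 26.0
```

Emit:
step_arm(motion=[{"dp":[-97,164,0],"twist":[0,0,-0.455],"hand":-1},{"dp":[-97,164,0],"twist":[0,0,-0.455],"hand":-1},{"dp":[-97,164,0],"twist":[0,0,-0.455],"hand":-1},{"dp":[-97,164,0],"twist":[0,0,-0.455],"hand":-1},{"dp":[-97,164,0],"twist":[0,0,-0.455],"hand":-1}])

```text
clock: 31.35
tool_pos: [0.5898, 0.0422, 0.1742]
eef_rot: [-0.076, 0.997, 0.001, -0.002]
contact_force: [-0.6, -0.4, -1.3]
opening: 0.407
finger_force: 25.0
```

Run:
```python
from wl import *
d,W=look('w14','pocket',sv=True)
P=pts([W],(.5,.73),(-.05,.11),(.029,.039));print('box',rect(P))
P=pts([W],(.52,.72),(-.05,.2),(.055,.075));print('lever',rect(P))
P=pts([W],(.52,.72),(.05,.2),(.085,.105));print('knob',rect(P) if len(P) else '')
go([.590,.0422,.085],down(98.6))
```

```text
t 31.35 p [0.5898 0.0422 0.1742] yaw 98.8 z [-0.004  0.002 -1.   ] open 35.8 ff 25.0 F [-0.6 -0.4 -1.3]
{'pocket': [(0.7, [0.576, 0.05, 0.038], [333, 219])]}
box (array([590.4,  44.4]), array([98.4, 85.2]), 8.6, 6969)
lever (array([627.3, 135.1]), array([16.9, 52.8]), 17.0, 1255)
knob (array([617.4, 151.1]), array([ 6.9, 15.3]), 36.2, 294)
 dp [-0.8, 1.2, 89.7] twist [0.001, -0.003, 0.002] deg 0.2
```

View pics/w14.png

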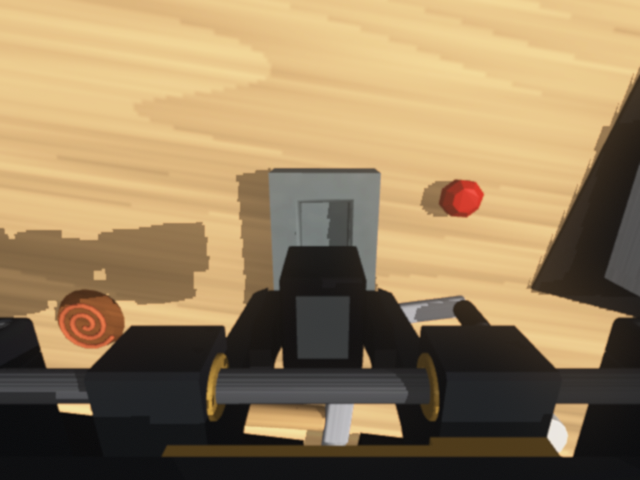

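The wrist view shows the module in the fingers at (322,330), the pocket ahead at (326,220) and the lever open on the right at (435,308). I'll measure the held module and the pocket in this one view so any camera bias cancels.

Run:
```python
from wl import *
W=np.load('w.npy');stat()
P=W[300:358,298:347].reshape(-1,3);P=P[np.isfinite(P[:,0])];z=np.median(P[:,2]);P=P[abs(P[:,2]-z)<.004];print('modtop',rect(P),z)
a=np.radians(8.6);X=np.array([np.cos(a),np.sin(a)]);Y=np.array([-X[1],X[0]])
m=rect(P)[0]/1000;print('mod rel tcp',[(m-[.5898,.0422])@X,(m-[.5898,.0422])@Y])
# pocket & box in box frame about (.59,.0422)
Q=W.reshape(-1,3);b=np.c_[(Q[:,:2]-[.59,.0422])@X,(Q[:,:2]-[.59,.0422])@Y,Q[:,2]]*1000
top=b[(abs(b[:,2]-34)<5)&(abs(b[:,1])<50)&(b[:,0]>-60)&(b[:,0]<60)]
s=top[(top[:,0]<-30)];print('box y edges',np.percentile(s[:,1],[0.5,99.5]),'x min',np.percentile(top[:,0],.3))
for x0 in(-20,-15,-10,-5):
    r_=top[abs(top[:,0]-x0)<2.5]
    l=r_[r_[:,1]<0][:,1];h=r_[r_[:,1]>0][:,1];print(x0,l.max() if len(l) else None,h.min() if len(h) else None)
c=top[abs(top[:,1])<10];print('near edge x',np.percentile(c[c[:,0]<0][:,0],99.5) if len(c) else None)
```

```text
t 31.45 p [0.5896 0.0408 0.1747] yaw 98.7 z [-0.003  0.001 -1.   ] open 35.6 ff 25.0 F [-0.4 -0.9 -0.5]
modtop (array([590.8,  42.5]), array([29.2, 21. ]), 8.7, 2831) 0.1714085855962528
mod rel tcp [np.float64(0.0010336169840801197), np.float64(0.00014709157087039373)]
box y edges [-39.91301465  44.05213291] x min -48.251288741369244
-20 -17.70912625024453 21.556774604606726
-15 -17.82511703551995 21.573009488213916
-10 -17.858244852713362 21.777747126250283
-5 -17.288467827915003 21.877716164770497
near edge x -25.83347345638108
```

Emit:
step_arm(motion=[{"dp":[0,2,40],"twist":[0,0,0],"hand":-1},{"dp":[0,2,75],"twist":[0,0,0],"hand":-1},{"dp":[0,2,88],"twist":[0,0,0],"hand":-1},{"dp":[0,2,88],"twist":[0,0,0],"hand":-1},{"dp":[0,2,88],"twist":[0,0,0],"hand":-1}])

```text
clock: 32.08
tool_pos: [0.5912, 0.0449, 0.0892]
eef_rot: [-0.076, 0.997, 0.002, 0.001]
contact_force: [0.0, -0.2, -1.0]
opening: 0.405
finger_force: 25.0
```

Run:
```python
from h import *
for i in range(3):stat();r.snapshot('top') if i<2 else 0
go([.5893,.0437,.070],down(98.6))
```

```text
t 32.08 p [0.5912 0.0449 0.0892] yaw 98.7 z [ 0.001  0.004 -1.   ] open 35.7 ff 25.0 F [ 0.  -0.2 -1. ]
t 32.12 p [0.5912 0.045  0.0892] yaw 98.7 z [ 0.002  0.004 -1.   ] open 35.8 ff 25.0 F [0.1 0.3 0.1]
t 32.17 p [0.5912 0.045  0.0891] yaw 98.7 z [ 0.001  0.004 -1.   ] open 35.7 ff 25.0 F [-0.2 -0.3 -1.4]
 dp [2.1, -1.1, 19.1] twist [0.003, 0.002, 0.002] deg 0.3
```

Emit:
step_arm(motion=[{"dp":[2,-1,4],"twist":[0.003,0.002,0],"hand":-1},{"dp":[2,-1,8],"twist":[0.003,0.002,0],"hand":-1},{"dp":[2,-1,11],"twist":[0.003,0.002,0],"hand":-1},{"dp":[2,-1,14],"twist":[0.003,0.002,0],"hand":-1},{"dp":[2,-1,16],"twist":[0.003,0.002,0],"hand":-1}])

```text
clock: 32.8
tool_pos: [0.5886, 0.0435, 0.0714]
eef_rot: [-0.076, 0.997, -0.0, -0.001]
contact_force: [-0.4, -0.1, -0.1]
opening: 0.405
finger_force: 25.0
```

Emit:
step_arm(motion=[{"dp":[0,0,3],"twist":[0,0,0],"hand":-1},{"dp":[0,0,6],"twist":[0,0,0],"hand":-1},{"dp":[0,0,8],"twist":[0,0,0],"hand":-1},{"dp":[0,0,9],"twist":[0,0,0],"hand":-1},{"dp":[0,0,9],"twist":[0,0,0],"hand":-1}])

```text
clock: 33.42
tool_pos: [0.5886, 0.0435, 0.0627]
eef_rot: [-0.076, 0.997, -0.0, -0.001]
contact_force: [0.7, 0.5, -0.4]
opening: 0.403
finger_force: 25.0
```

Nearly home with no resistance. I'll release, rise and check.

Emit:
step_arm(motion=[{"dp":[0,0,1],"twist":[0,0,0],"hand":-1},{"dp":[0,0,1],"twist":[0,0,0],"hand":0},{"dp":[0,0,1],"twist":[0,0,0],"hand":0},{"dp":[0,0,-30],"twist":[0,0,0],"hand":0},{"dp":[0,0,-80],"twist":[0,0,0],"hand":0}])

```text
clock: 34.05
tool_pos: [0.5879, 0.0431, 0.1423]
eef_rot: [-0.076, 0.997, -0.0, -0.003]
contact_force: [-0.3, -0.5, -0.1]
opening: 0.496
finger_force: 0.0
```

Run:
```python
from wl import *
d,W=look('w15','module')
P=pts([W],(.55,.63),(.005,.085),(.045,.09));P=P[P[:,0]<.625];print('mod wrist',rect(P),np.median(P[:,2]))
for c in('scene','top'):
    d=snap(c);S=cloud(d);P=pts([S],(.555,.622),(.01,.08),(.045,.09));print(c,rect(P),np.median(P[:,2]).round(3))
    P=pts([S],(.55,.75),(.0,.2),(.085,.11));print('knob',rect(P) if len(P)>4 else '')
```

```text
t 34.05 p [0.5879 0.0431 0.1423] yaw 98.7 z [-0.005 -0.001 -1.   ] open 43.6 ff 0.0 F [-0.3 -0.5 -0.1]
{'module': [(0.74, [0.582, 0.04, 0.058], [318, 249])]}
mod wrist (array([588.2,  43.7]), array([46.3, 36. ]), 8.6, 3772) 0.05689975389141766
scene (array([590.4,  42.7]), array([49.9, 36.9]), 8.5, 334) 0.054
knob (array([623.9, 153.5]), array([13.9, 15. ]), 63.5, 75)
top (array([581.8,  40.3]), array([31.5, 36. ]), 6.6, 169) 0.056
knob (array([622.9, 152.5]), array([10.9, 15. ]), 85.8, 29)
```

The module is seated: its top is at 56–57 mm and it's centred. Next I'll take hold of the knob and swing the lever.

Run:
```python
from h import *
stat();go([.6235,.153,.15],down(57))
```

```text
t 34.25 p [0.5893 0.0435 0.1436] yaw 98.7 z [-0. -0. -1.] open 44.1 ff 0.0 F [-1.   0.5  0.4]
 dp [-50.4, 103.0, -6.5] twist [-0.001, -0.0, 0.728] deg 41.7
```

Emit:
step_arm(motion=[{"dp":[0,0,-15],"twist":[0,0,0.15],"hand":-0.1},{"dp":[-50,103,-10],"twist":[0,0,0.3],"hand":-0.1},{"dp":[-50,103,-6],"twist":[0,0,0.45],"hand":-0.1},{"dp":[-50,103,-6],"twist":[0,0,0.6],"hand":-0.1},{"dp":[-50,103,-6],"twist":[0,0,0.728],"hand":-0.1}])

```text
clock: 34.88
tool_pos: [0.6217, 0.1533, 0.1466]
eef_rot: [0.285, 0.958, -0.002, -0.002]
contact_force: [-0.3, 0.1, -0.4]
opening: 0.449
finger_force: 0.0
```

Run:
```python
from wl import *
d,W=look('w16','lever_knob')
P=pts([W],(.58,.67),(.11,.19),(.088,.105));print('knob',rect(P) if len(P)>4 else '')
go([.6235,.153,.096],down(57))
```

```text
t 34.88 p [0.6217 0.1533 0.1466] yaw 56.9 z [-0.005 -0.002 -1.   ] open 39.5 ff 0.0 F [-0.3  0.1 -0.4]
{'lever_knob': [(0.94, [0.625, 0.151, 0.067], [320, 267])]}
knob (array([621.5, 154.5]), array([15.3, 15.3]), 28.9, 741)
 dp [-1.2, 1.4, 51.0] twist [-0.004, -0.002, 0.001] deg 0.3
```

Emit:
step_arm(motion=[{"dp":[0,1,30],"twist":[0,0,0],"hand":-0.1},{"dp":[0,1,51],"twist":[0,0,0],"hand":-0.1},{"dp":[0,1,51],"twist":[0,0,0],"hand":-1},{"dp":[0,1,51],"twist":[0,0,0],"hand":-1},{"dp":[0,1,51],"twist":[0,0,0],"hand":-1}], force=12)

```text
clock: 35.6
tool_pos: [0.6235, 0.1538, 0.0985]
eef_rot: [0.284, 0.959, -0.0, -0.0]
contact_force: [0.4, -1.0, -0.5]
opening: 0.175
finger_force: 12.0
```

Run:
```python
from h import *
stat();t=tool();piv=np.array([.6527,.0523]);k=t[:2,3];a0=np.arctan2(*(k-piv)[::-1]);print(np.degrees(a0),np.linalg.norm(k-piv))
for deg in np.linspace(np.degrees(a0),189,10)[1:]:
    a=np.radians(deg);p=piv+.105*np.array([np.cos(a),np.sin(a)]);go([*p,t[2,3]],t[:3,:3],str(round(deg,1)),ref=t)
```

```text
t 35.6 p [0.6235 0.1538 0.0985] yaw 57.0 z [-0.001  0.    -1.   ] open 15.4 ff 12.0 F [ 0.4 -1.  -0.5]
106.04137266899113 0.10563111477393554
115.3 dp [9.5, -14.0, 0.0] twist [0.0, 0.0, 0.0] deg 0.0
124.5 dp [17.2, -29.0, 0.0] twist [0.0, 0.0, 0.0] deg 0.0
133.7 dp [22.4, -45.1, 0.0] twist [0.0, 0.0, 0.0] deg 0.0
142.9 dp [25.0, -61.7, 0.1] twist [0.0, 0.0, 0.0] deg 0.0
152.1 dp [24.8, -78.6, 0.1] twist [0.0, 0.0, 0.0] deg 0.0
161.3 dp [22.0, -95.3, 0.1] twist [0.0, 0.0, 0.0] deg 0.0
170.6 dp [16.5, -111.2, 0.1] twist [0.0, 0.0, 0.0] deg 0.0
179.8 dp [8.6, -126.1, 0.1] twist [0.0, 0.0, 0.0] deg 0.0
189.0 dp [-1.7, -139.5, 0.1] twist [0.0, 0.0, 0.0] deg 0.0
```

Emit:
step_arm(motion=[{"dp":[9,-14,0],"twist":[0,0,0],"hand":-1},{"dp":[17,-29,0],"twist":[0,0,0],"hand":-1},{"dp":[22,-45,0],"twist":[0,0,0],"hand":-1},{"dp":[25,-62,0],"twist":[0,0,0],"hand":-1},{"dp":[25,-79,0],"twist":[0,0,0],"hand":-1}])

```text
clock: 36.22
tool_pos: [0.5588, 0.1025, 0.0988]
eef_rot: [0.283, 0.959, 0.001, -0.001]
contact_force: [-1.0, 1.8, 1.3]
opening: 0.179
finger_force: 12.0
```

Emit:
step_arm(motion=[{"dp":[-3,-16,0],"twist":[0,0,0],"hand":-1},{"dp":[-8,-32,0],"twist":[0,0,0],"hand":-1},{"dp":[-16,-47,0],"twist":[0,0,0],"hand":-1},{"dp":[-27,-61,0],"twist":[0,0,0],"hand":-1},{"dp":[-28,-62,0],"twist":[0,0,0],"hand":-1}])

```text
clock: 36.85
tool_pos: [0.5495, 0.0361, 0.0985]
eef_rot: [0.284, 0.959, 0.004, -0.001]
contact_force: [-0.7, 9.6, 0.6]
opening: 0.177
finger_force: 12.0
```

Run:
```python
from h import *
stat();k=r.get_state()['tool_pos'][:2]-[.6527,.0523];print(np.degrees(np.arctan2(k[1],k[0]))%360,np.hypot(*k))
```

```text
t 36.85 p [0.5495 0.0361 0.0985] yaw 57.0 z [-0.     0.008 -1.   ] open 15.6 ff 12.0 F [-0.7  9.6  0.6]
188.9102634453766 0.10442063584314502
```

Pressed against the stop at 189°, which is shut. I'll release, rise and check everything.

Emit:
step_arm(motion=[{"dp":[0,0,0],"twist":[0,0,0],"hand":-0.2},{"dp":[0,0,0],"twist":[0,0,0],"hand":-0.2},{"dp":[0,0,0],"twist":[0,0,0],"hand":-0.2},{"dp":[0,0,-50],"twist":[0,0,0],"hand":-0.2},{"dp":[0,0,-110],"twist":[0,0,0],"hand":-0.2}])

```text
clock: 37.48
tool_pos: [0.5483, 0.0328, 0.2079]
eef_rot: [0.284, 0.959, -0.002, -0.002]
contact_force: [-0.0, -1.0, 0.5]
opening: 0.4
finger_force: 0.0
```

Emit:
step_arm(motion=[{"dp":[80,30,-90],"twist":[0,0,0],"hand":-0.2},{"dp":[80,30,-90],"twist":[0,0,0],"hand":-0.2},{"dp":[80,30,-90],"twist":[0,0,0],"hand":-0.2},{"dp":[80,30,-90],"twist":[0,0,0],"hand":-0.2}])

```text
clock: 37.98
tool_pos: [0.4987, 0.101, 0.2971]
eef_rot: [0.284, 0.959, -0.002, -0.001]
contact_force: [-0.1, 0.4, 0.0]
opening: 0.4
finger_force: 0.0
```

Run:
```python
from wl import *
stat()
for c in('scene','top'):
    d=snap(c);S=cloud(d);save(d,c+'17');P=pts([S],(.5,.72),(-.03,.2),(.085,.11));print(c,'knob',rect(P) if len(P)>4 else '')
    print('tray',rect(pts([S],(.43,.68),(.27,.5),(.02,.11))),find(c,d,['stone1'],.35))
    k=P[:,:2].mean(0)-[.6527,.0523] if len(P) else [0,0];print(np.degrees(np.arctan2(k[1],k[0]))%360)
```

```text
t 37.98 p [0.4987 0.101  0.2971] yaw 57.0 z [-0.003 -0.003 -1.   ] open 35.2 ff 0.0 F [-0.1  0.4  0. ]
scene knob (array([550.9,  37.2]), array([14.8, 14.2]), 57.6, 63)
tray (array([524.2, 378.6]), array([144.5, 160.4]), 7.1, 2970) {'stone1': [(0.66, [0.341, 0.229, 0.015], [453, 232]), (0.6, [0.556, 0.156, 0.018], [385, 280]), (0.59, [0.599, 0.046, 0.061], [328, 259]), (0.56, [0.429, -0.358, 0.047], [227, 167]), (0.46, [0.477, -0.285, 0.066], [236, 178])]}
187.95256453489097
top knob 
tray (array([523.4, 377.7]), array([142.9, 164.7]), 6.8, 1004) {'stone1': [(0.71, [0.334, 0.222, 0.02], [229, 325])]}
0.0
```

View pics/scene17.png

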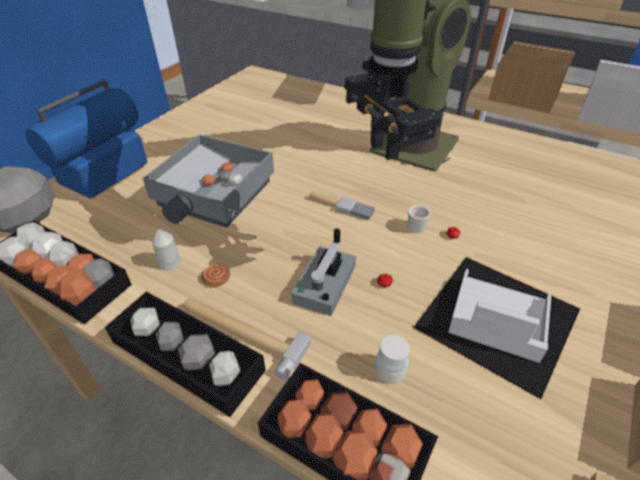

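The scene view shows the lever shut over the module (325,262), the four stones in the hopper near (222,175), the empty tray on its mat (500,320) and everything else in place. Handing in.

```bash
python3 -c "
from plant import r
print(r.finish_job())"
```

```text
the job is handed in; nothing more can be done
None
```

The job is handed in, with no verdict returned: in the last views all four stones (both loose ones gathered, the two red look-alikes left alone) are in the hopper, the empty tray is level on its mat, the module is seated and the lever is shut.

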